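Lock the end stop with its second nut and clip its setting rod home

TASK

The end stop has just been set, so lock it: run the larger upper nut on the leaning stud clockwise down onto the small set nut and tighten it firmly, about 20 degrees or more past where they meet. Then take the setting rod from its black rest and push it down into the fork clip on the stop unit, about centred, until the sprung jaw snaps shut over it. Let go of everything and leave the other parts on the bench alone.

Things in the scene. Friction and masses are not known exactly. Their poses are not given: they have to be found in the camera images.
- stop_unit: end-stop unit, fixed: grey base plate 170 mm (its x) by 270 mm (y), 12 mm thick. Origin: centre of the plate's underside; z up, x away from the robot when not turned. At y = +80 mm a dark steel block with a sloping top carries the leaning stud with two nuts; at y = -80 mm stands the fork clip for the setting rod
- stud_foot (a point): foot of the 16 mm steel stud on the block's slope, at [0, 80, 75] mm in the unit; axes as the unit's. The stud is 60 mm long and leans 30 degrees from vertical towards the unit's -x: axis [-0.5, 0, 0.866]. From 4 to 20 mm up the stud sits the set nut (hexagon, 24 mm across flats, fixed, does not turn); the larger lock nut is above it
- locknut_center (a point): centre of the lock nut: plain steel hexagon 32 mm across flats, 37 across corners, 24 high. z: up along the stud; x: square to one flat (flats every 60 degrees); turns with the nut. It comes down 1.27 mm per radian of clockwise turn (seen from above). The stud's end stands 12 to 16 mm out of it; when the nuts meet, the centre is 32 mm from the stud's foot
- locknut_turn (a joint): running of the lock nut, rad, grows clockwise (seen from above): turns freely (0.03 N m) and stops at 3.4, where it meets the set nut; starts 0.5 to 1.7
- locknut_tight (a joint): tightening of the lock nut after the nuts have met, rad, clockwise, 0 to 0.7: stiff (0.35 N m), stays where it is left; 0 at the start
- setting_rod: loose plain steel rod, 14 mm in diameter, 150 mm long, 0.18 kg nominal. Origin at its centre, x along the rod (it may roll about x). At the start it lies level on the black plastic rest, its centre 45 mm above the bench
- rod_rest: black plastic rest, fixed, 130 mm (its x) by 50 mm, base 8 mm thick with two notched blocks at x = +-45 mm (18 mm thick along x, 36 mm wide, 46 mm high) that carry the rod along x. Origin at the centre of its underside
- clip_seat (a point): where the rod's centre lies when seated in the fork clip, 55 mm above the bench; axes as the unit's: the seated rod lies level along x. The clip is two aluminium forks, each 10 mm thick, at x = +-42 mm (74 mm free between them), slots 18 mm wide. The base plate lies 43 mm below this point, the jaw's 6 mm hinge bar (along x, at y = -12 mm) 33 mm below
- clip_mouth (a point): 30 mm above clip_seat, same axes, between the clip's open tops. On +y fixed prongs (y = 9 to 15 mm) flare outwards; on -y the jaw's noses (8 mm thick, at x = +-52 mm) slope from y = -13 mm, 40 mm above the seat, down to y = +1 mm, 9 mm above it, where their undersides are. A rod pushed straight down passes with a light push (under 8 N), then the noses snap back over it
- clip_jaw (a joint): the sprung jaw (both noses on one hinge bar along x), rad, 0 closed, grows as it swings outwards (to -y); a spring closes it; the rod passes at about 0.1 to 0.2
- bolt_tray: bystander: open grey plastic tray of small bolts, 130 x 90 x 35 mm high, fixed; it and the rod rest change places from start to start. Origin at the centre of its underside; leave it alone
- elbow: bystander: loose blue plastic elbow fitting with a brass tail, about 65 x 60 x 30 mm. Origin at the centre of its underside; leave it alone
- bearing_carton: bystander: loose small plain cardboard carton, 60 x 60 x 30 mm high. Origin at the centre of its underside; leave it alone
- brass_coupling: bystander: loose brass coupling standing upright, 38 mm across, 44 mm high. Origin at the centre of its underside; leave it alone
- drilled_block: bystander: loose aluminium block with three holes, 35 x 80 x 22 mm high. Origin at the centre of its underside; leave it alone
- pipe_fitting: bystander: loose white plastic pipe fitting standing upright, 56 mm across, 80 mm high. Origin at the centre of its underside; leave it alone
- limit_switch: bystander: loose grey limit switch box, 45 x 87 x 36 mm high. Origin at the centre of its underside; leave it alone
- cap_nut: bystander: loose dark steel cap nut, 22 mm across flats, 22 mm high. Origin at the centre of its underside; leave it alone
Mind the look-alikes: they are no part of the job. Several things have the shape of the setting_rod; the one meant has the colours described above.

How it is judged:
By the outcome, as a careful person would: the job done as asked, in the order asked, and still so for the second after the job is handed in, with the robot touching nothing.
It also fails if it takes over 64 s, if anything falls off the work surface, if the arm or the gripper's body presses on something with over 40 N, if the wrist force passes 120 N, or if a joint passes its speed limit or range.

ROBOT

A 6-joint arm with a two-finger parallel gripper is mounted at the origin on the work surface. World frame = base frame: x ahead of the robot, y to its left, z up, the work surface at z = 0. Lengths are in m, angles in degrees, forces in N, time in s.
With the tool pointing down it reaches from about 0.4 to 0.825 m from the base axis. Payload 7 kg.
Tool frame: the origin (TCP) lies at the very end of the fingers, on their centre line; the grasp point (between the pads) lies hold_point_z behind it (hold_point_z is the distance from the TCP to the grasp point, in m); z points along the fingers, y is the direction in which the jaws open and shut (so a half turn about z gives the same grasp; the last joint's range is limited). The gripper opens to 88 mm and grips with 3 to 60 N. Pads are 19 mm wide; open, the fingers measure 130 mm over their backs; the gripper's body (78 mm by 193 mm) begins 47 mm behind the grasp point.
Start: joints at [-48.295, 20.546, 0.682, 0, -70.136, -16.507], TCP at [0.287, -0.611, 0.227] pointing down, gripper open.
Joint ranges: [-176.03, 176.03], [-82.01, 121.73], [-58.28, 71.71], [-173.87, 95.51], [-174.79, -0.11], [-173.66, 173.66]. Speed limits (degrees/s): [136.94, 136.94, 172.46, 180, 180, 180].

INTERFACE

Orientations are given as [roll, pitch, yaw] about the fixed x, y, z axes, in that order (R = Rz(yaw) Ry(pitch) Rx(roll)).
In Python, from plant import get_obs, snapshot, close_job, hold_point_z gives the robot as it stands. The module is installed in compiled form; this text tells all that it offers.
- The arm moves only by the tool jog_arm, never from a script. Its argument "commands" is a list of rows, each a list of 4 numbers: the shift along the world's x, y, z in mm, then the turn about the world's z in degrees. In form: [[x, y, z, turn], ...]. A call has exactly 10 rows; each row shifts and turns the commanded pose from where the row before left it; what a row does not reach is not made up. A row lasts 1/12 s, in which the tool goes at most 41.7 mm and 7.16 degrees, less where a joint would pass 70% of its speed; a pose out of reach is approached as far as the arm can. A call is refused whole if a number of a shift passes 41.7 or a number of a turn 7.16, either way. A call with a gripper value outside its range is refused whole. "fingers" is the finger opening in mm, from 0 to 87.6, set as the call begins (left out, the last holds). The fingers move at their own pace and stop on an object; the grip force is fixed at half the most. Time passes only in rows, so rows that do not move let the fingers close, or fill a call up. It gives the time, the measured TCP pose, the force and the opening at its end, in the units of the state.
- get_obs(): the state, without advancing time (a new reading comes with each control period).
- snapshot(name): name is "scene" or "top"; returns a dict with "image" (420x560x3 uint8, red, green, blue), "fov_y" (degrees; the focal length in pixels is half the picture's height over the tangent of half this angle, whatever the lens; pixels are square), "cx", "cy" (the principal point, pixels), "rvec" (rotation vector, rad) and "tvec" (3), from world to camera coordinates, as OpenCV has them. Camera axes: x right, y down, z forward; pixel columns grow to the right and rows downward; lengths in m; the calibration is good to about 2 mm. A picture is of the moment at which its call begins. There is no depth.
- close_job(): hands the job in, once; it reports no verdict.
The state is a dict: "clock": time; "joint_pos": joint angles; "qvel": joint speeds; "tau": joint torques, N m; "tool_pos": TCP position; "orientation": TCP orientation; "force": force on the tool from outside, world axes, zero at the start; "moment": the same for the moment, N m; "opening": finger opening in m.
Only numpy, scipy, OpenCV 4.12 (cv2) and the standard library are available. Lean on these libraries where they do the work, as an engineer would, in place of code of your own. Each camera call takes 0.05 s, during which the arm holds its last target.

## Working session

There is one attempt and no reset: what is moved stays moved. The work goes in short steps, Python scripts to look and compute and a tool call to move; the robot and the scene stay as the last step left them, time stands still between calls to the robot, and variables do not carry over. Pictures are saved under pics/ and viewed, and the job is handed in when it is done.

Besides the shell and the picture viewer there is one more tool, called after "Emit:" as name(argument=value, ...), one argument or row to a line, values as JSON. jog_arm: Moves the arm, as the interface text tells. Its arguments: {"type":"object","properties":{"commands":{"type":"array","items":{"type":"array","items":{"type":"number"}}},"fingers":{"type":"number"}},"required":["commands"]}

```bash
mkdir -p pics; cat > h.py <<'E'
import numpy as np, cv2
from plant import get_obs, snapshot, close_job, hold_point_z
def cam(s):
    f=(420/2)/np.tan(np.radians(s["fov_y"])/2)
    K=np.array([[f,0,s["cx"]],[0,f,s["cy"]],[0,0,1]]);R=cv2.Rodrigues(np.array(s["rvec"],float))[0]
    return K,R,np.array(s["tvec"],float).ravel()
def ray(s,uv):
    K,R,t=cam(s);d=R.T@np.linalg.inv(K)@np.array([uv[0],uv[1],1.]);return -R.T@t,d
def onz(s,uv,z):
    o,d=ray(s,uv);return o+d*(z-o[2])/d[2]
def proj(s,P):
    K,R,t=cam(s);p=K@(R@np.asarray(P,float)+t);return p[:2]/p[2]
def tri(s1,a,s2,b):
    o1,d1=ray(s1,a);o2,d2=ray(s2,b);A=np.stack([d1,-d2],1);x=np.linalg.lstsq(A,o2-o1,rcond=None)[0]
    p,q=o1+d1*x[0],o2+d2*x[1];return (p+q)/2,np.linalg.norm(p-q)
def save(s,name,box=None,k=1):
    im=s["image"][:,:,::-1]
    if box: im=im[box[1]:box[3],box[0]:box[2]]
    cv2.imwrite("pics/"+name,cv2.resize(im,None,fx=k,fy=k,interpolation=cv2.INTER_CUBIC))
E
python3 - <<'E'
from h import *
import pickle
print(get_obs(),hold_point_z)
S={n:snapshot(n) for n in("scene","top")}
pickle.dump(S,open("s0.pkl","wb"))
for n in S:
    save(S[n],n+"0.png",k=1.4);s=S[n];K,R,t=cam(s);print(n,K[0,0],s["cx"],s["cy"],-R.T@t,R[2])
E
```

```text
{'clock': 0.0, 'joint_pos': array([-4.82944927e+01,  2.05902710e+01,  6.32809376e-01, -1.86684032e-02,
       -7.01360713e+01, -1.65060607e+01]), 'qvel': array([-0.0132081 ,  0.00634335, -0.01974418,  0.04059913,  0.08000287,
       -0.06046229]), 'tau': array([ 4.85823675e-04, -5.82714200e+01,  2.93064612e+01,  6.99748233e+00,
        6.93586378e-03, -1.56536134e-04]), 'tool_pos': array([ 0.28713975, -0.61033216,  0.22563307]), 'orientation': array([ 1.79905335e+02, -9.75036429e-03, -1.54806903e+02]), 'force': array([-0.05833554, -0.65422882,  0.1602384 ]), 'moment': array([ 0.00686959, -0.02374035, -0.02871045]), 'opening': 0.08759512303006257} 0.0188
scene 482.9667893950154 276.79470558953824 205.28521872993173 [1.2451231  0.52016379 0.93779765] [-0.58738629 -0.43720249 -0.68105164]
top 534.1850714114104 269.692563729896 218.32270125779795 [ 0.36022048 -0.03755129  1.31958366] [ 0.12450208  0.01024331 -0.99216647]
```

View pics/scene0.png

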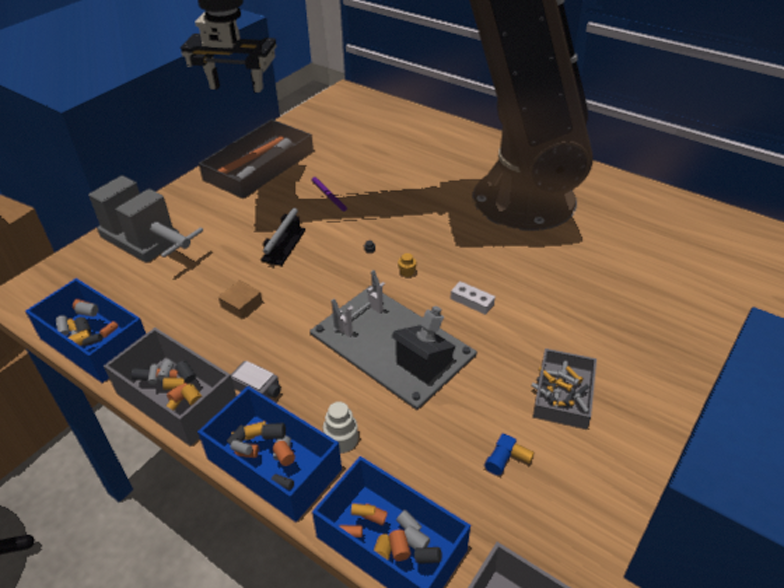

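View pics/top0.png

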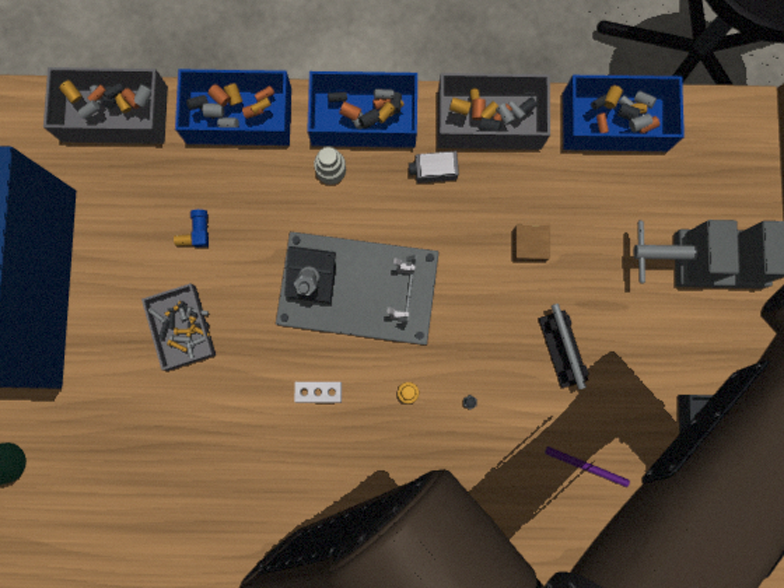

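The scene view shows the plate with the black block and leaning stud near (420,340) and the fork clip near (360,305). The top view shows the plate at about (290..439, 232..345). The rest with the grey rod is near (565,348) in the top view, and a purple look-alike lies near (590,465). I'll zoom in next.

```bash
python3 - <<'E'
from h import *
import pickle
S=pickle.load(open("s0.pkl","rb"))
save(S["top"],"t_unit.png",(190,155,320,255),6)
save(S["top"],"t_rod.png",(375,205,435,290),7)
save(S["scene"],"s_unit.png",(215,185,345,295),6)
E
```

```text
(no output)
```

View pics/t_unit.png

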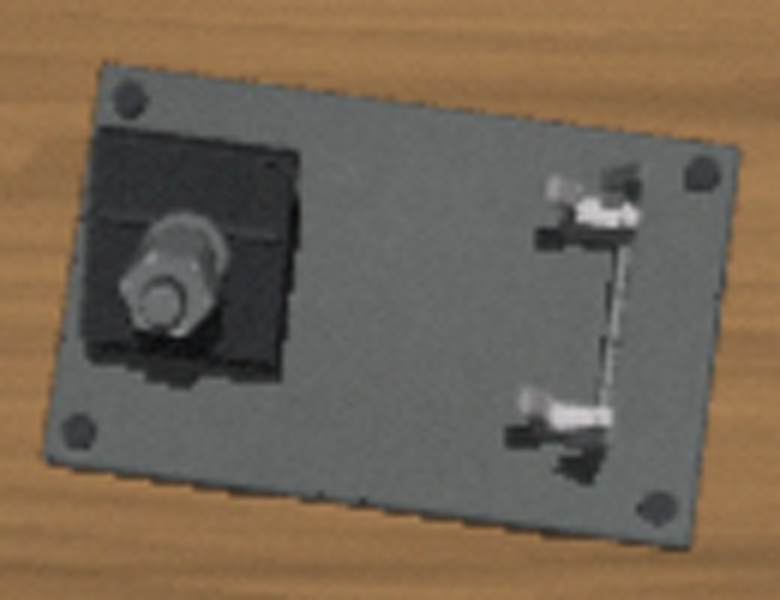

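View pics/t_rod.png

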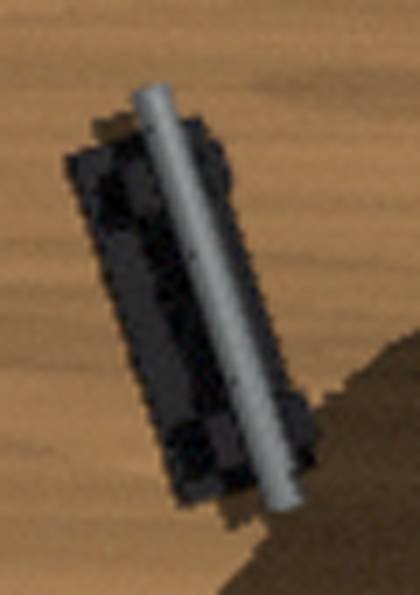

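View pics/s_unit.png

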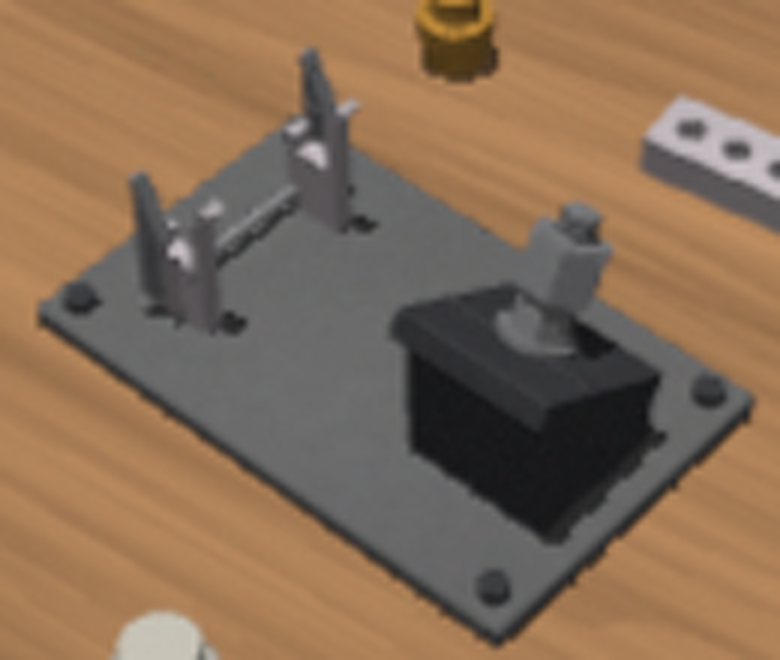

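```bash
cat > unit.py <<'E'
from h import *
import pickle
S=pickle.load(open("s0.pkl","rb"))
def un(p,off,k): return ((np.array(p)+.5)/k-.5)+np.array(off)
s=S["top"]
c=np.array([onz(s,un(p,(190,155),6),.012) for p in [(104,63),(740,148),(690,548),(45,460)]])[:,:2]
loc=np.array([[85,135],[85,-135],[-85,-135],[-85,135]])/1000.
def fit(a,b):
    ca,cb=a.mean(0),b.mean(0);H=(a-ca).T@(b-cb);th=np.arctan2(H[0,1]-H[1,0],H[0,0]+H[1,1]);R=np.array([[np.cos(th),-np.sin(th)],[np.sin(th),np.cos(th)]]);return th,cb-R@ca,R
th,t0,R2=fit(loc,c)
if __name__=="__main__":
    print("top",np.degrees(th),t0,"resid mm",(c-(loc@R2.T+t0))*1000)
s2=S["scene"]
c2=np.array([onz(s2,un(p,(215,185),6),.012) for p in [(42,305),(752,398),(497,633)]])[:,:2]
# left=+x-y, right=-x+y , bottom=+x+y
l2=np.array([[85,-135],[-85,135],[85,135]])/1000.
th2,t2,R22=fit(l2,c2)
if __name__=="__main__":
    print("scene",np.degrees(th2),t2,(c2-(l2@R22.T+t2))*1000)
th=(th*1+th2*0); U=(t0+t2)/2
def W(p):
    p=np.asarray(p,float);x=R2@p[:2]+U;return np.array([x[0],x[1],p[2]])
if __name__=="__main__":
    n=np.array([-.5,0,.866])
    for nm,P in [("foot",[0,.08,.075]),("nut35",np.array([0,.08,.075])+.035*n),("seat",[0,-.08,.055]),("studend",np.array([0,.08,.075])+.06*n)]:
        w=W(P);print(nm,w,proj(s,w),proj(s2,w))
    save(s,"t_nut.png",(200,180,236,216),20);save(s2,"s_nut.png",(295,215,323,250),18)
E
python3 unit.py
```

```text
top -6.664200195000651 [0.55664949 0.01225185] resid mm [[-1.08317141 -1.02190264]
 [-1.20618494  1.95479915]
 [ 1.15155974  1.1634591 ]
 [ 1.1377966  -2.09635561]]
scene -7.1574092115511885 [0.55824566 0.01564154] [[-0.89419249  3.21496569]
 [ 2.59186851 -2.38685735]
 [-1.69767602 -0.82810834]]
foot [0.56673159 0.09340616 0.075     ] [220.1076737  196.29717786] [303.42159004 240.78334333]
nut35 [0.54934983 0.09543704 0.10531   ] [217.67923713 201.55370283] [308.3875845  228.18586776]
seat [ 0.54816356 -0.06551278  0.055     ] [287.06739989 206.49354352] [256.565904   216.21880615]
studend [0.53693429 0.09688767 0.12696   ] [215.86524945 205.48020913] [311.99441459 219.03624943]
```

View pics/t_nut.png

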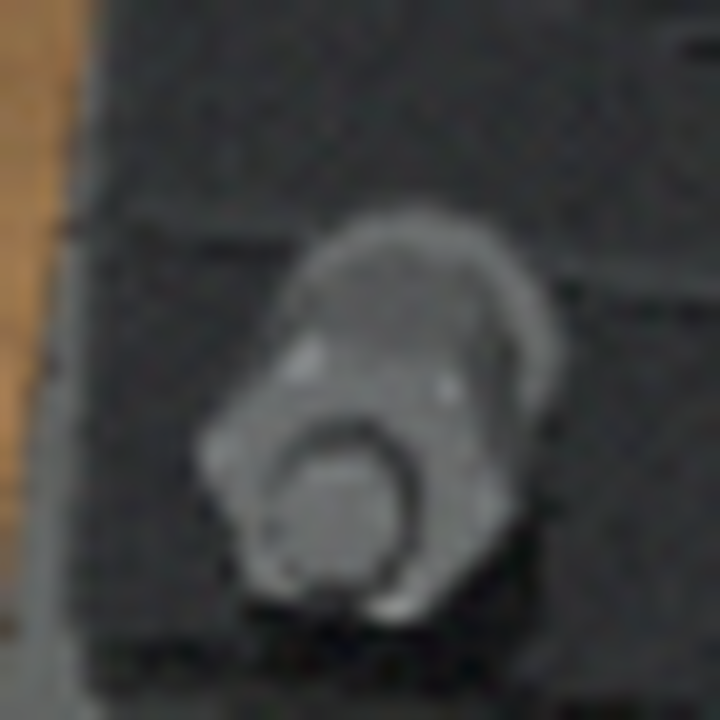

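View pics/s_nut.png

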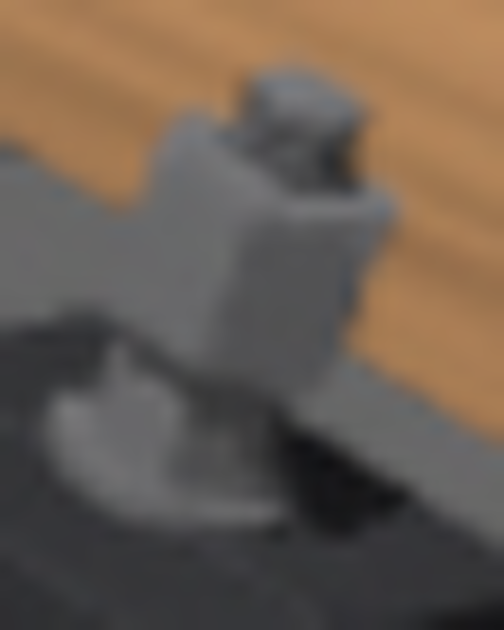

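```bash
python3 - <<'E'
from unit import *
a=un((340,515),(200,180),20);b=un((303,95),(295,215),18)
P,e=tri(s,a,s2,b);print("stud end tri",P,e*1e3,"pred",W([-.03,.08,.12696]))
R3=np.eye(3);R3[:2,:2]=R2
n=R3@np.array([-.5,0,.866]);ey=R3@np.array([0,1,0]);ex=np.cross(ey,n)
top=P-.0125*n if False else W([-.0235,.08,.075+.047*.866])+(P-W([-.03,.08,.12696]))
C=[]
for q in [(205,445),(300,355),(450,385),(505,505),(405,610),(255,590)]:
    o,d=ray(s,un(q,(200,180),20));X=o+d*((top-o)@n)/(d@n);v=X-top;C.append([v@ex,v@ey])
C=np.array(C)*1e3;m=C.mean(0);print("centre",m)
ang=np.degrees(np.arctan2(*(C-m).T[::-1]));print(C-m,np.hypot(*(C-m).T),ang,(ang-30)%60)
# clip features: hinge ends etc.
mask=0
save(s,"t_clip.png",(268,178,302,238),12);save(s2,"s_clip.png",(232,190,278,245),12)
# rod ends
r=[onz(s,un(p,(375,205),7),z) for p,z in [((153,92),.045),((285,500),.045)]]
print("rod ends",r,"c",(r[0]+r[1])/2,np.linalg.norm(r[0]-r[1]),np.degrees(np.arctan2(*(r[0]-r[1])[:2][::-1])))
save(s2,"s_rod.png",(180,140,225,195),12)
E
```

```text
stud end tri [0.53779444 0.09571553 0.12441502] 0.048808696787488746 pred [0.53693429 0.09688767 0.12696   ]
centre [-1.06619345  0.54654482]
[[  2.1052815   17.3051303 ]
 [ 14.60491234   7.23348951]
 [ 13.39272155 -10.13311641]
 [ -0.33033747 -17.57495861]
 [-14.88096607  -7.13352067]
 [-14.89161184  10.30297588]] [17.43272053 16.2980623  16.79419658 17.57806283 16.5024322  18.10832448] [  83.06368213   26.34819498  -37.11164797  -91.07679995 -154.38823838
  145.32202015] [53.06368213 56.34819498 52.88835203 58.92320005 55.61176162 55.32202015]
rod ends [array([ 0.52707643, -0.32857449,  0.045     ]), array([ 0.38872349, -0.37165107,  0.045     ])] c [ 0.45789996 -0.35011278  0.045     ] 0.14490385557822977 17.29412594222406
```

View pics/t_clip.png

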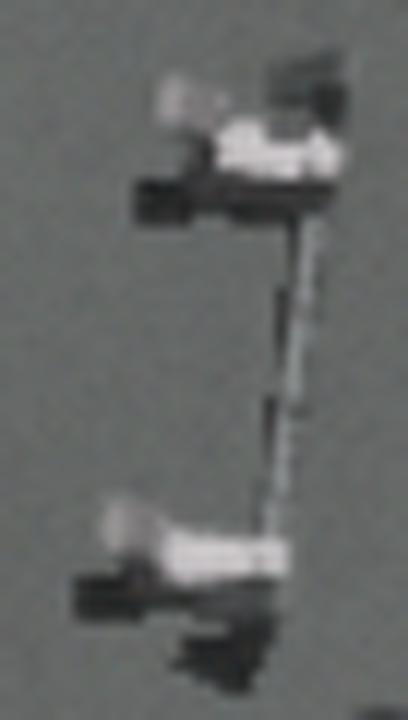

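View pics/s_clip.png

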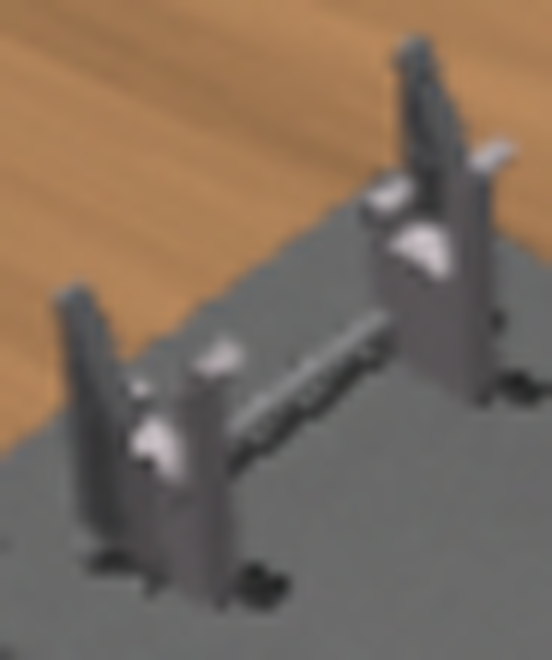

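View pics/s_rod.png

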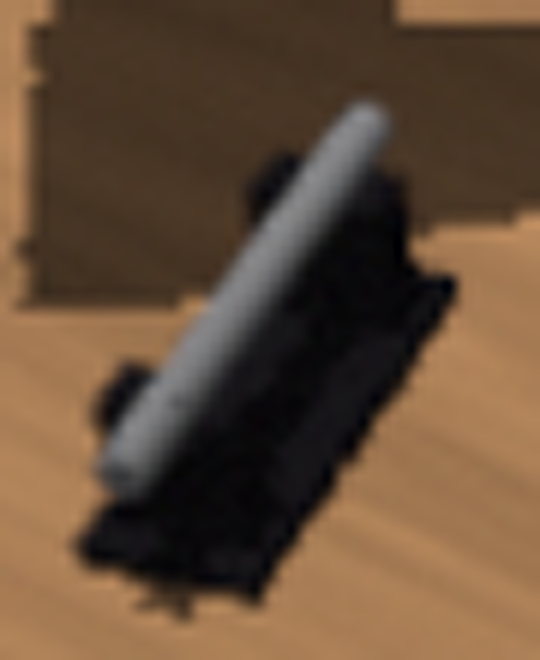

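Nut flats sit about 25° counter-clockwise of the unit's y axis, with the nut centre near (0.549, 0.095, 0.105). I'll move over it now.

Emit:
jog_arm(
  commands=[
    [13,35,0,-0.5],
    [13,35,0,-1],
    [13,35,0,-1],
    [13,35,0,-1],
    [13,35,0,-1],
    [13,35,0,-1],
    [13,35,0,-1],
    [13,35,0,-1],
    [13,35,0,-1],
    [13,35,0,-1],
  ],
  fingers=60,
)

```text
clock: 0.93
tool_pos: [0.4174, -0.259, 0.2265]
orientation: [180.0, 0.0, -164.4]
force: [0.3, 0.7, 0.2]
opening: 0.0603
```

Emit:
jog_arm(
  commands=[
    [13,35,0,0],
    [13,35,0,0],
    [13,35,0,0],
    [13,35,0,0],
    [13,35,0,0],
    [13,35,0,0],
    [13,35,0,0],
    [13,35,0,0],
    [13,35,0,0],
    [15,40,0,0],
  ],
)

```text
clock: 1.77
tool_pos: [0.5488, 0.0948, 0.2265]
orientation: [180.0, -0.0, -164.3]
force: [0.0, -0.0, -0.0]
opening: 0.0602
```

Emit:
jog_arm(
  commands=[
    [0,0,-20,0],
    [0,0,-20,0],
    [0,0,-20,0],
    [0,0,-20,0],
    [0,0,-20,0],
    [0,0,-15,0],
    [0,0,-10,0],
    [0,0,-7,0],
    [0,0,-5,0],
    [0,0,0,0],
  ],
)

```text
clock: 2.6
tool_pos: [0.5488, 0.0931, 0.0889]
orientation: [-180.0, -0.1, -164.3]
force: [0.6, 1.0, 0.9]
opening: 0.0597
```

```bash
python3 - <<'E'
from h import *
o=get_obs();print(o["tool_pos"],o["force"],o["moment"],o["joint_pos"])
for n,b in(("top",(180,150,290,240)),("scene",(240,160,370,270))):
    s=snapshot(n);save(s,n+"1.png",b,6)
E
```

```text
[0.54875446 0.09313616 0.08893916] [0.63983074 0.95921618 0.87010021] [-0.04219455 -0.00528323 -0.01700061] [ 2.97857870e+01  1.69779823e+01 -2.45208575e+01 -6.72926788e-03
 -4.85546449e+01 -1.04088475e+02]
```

View pics/scene1.png

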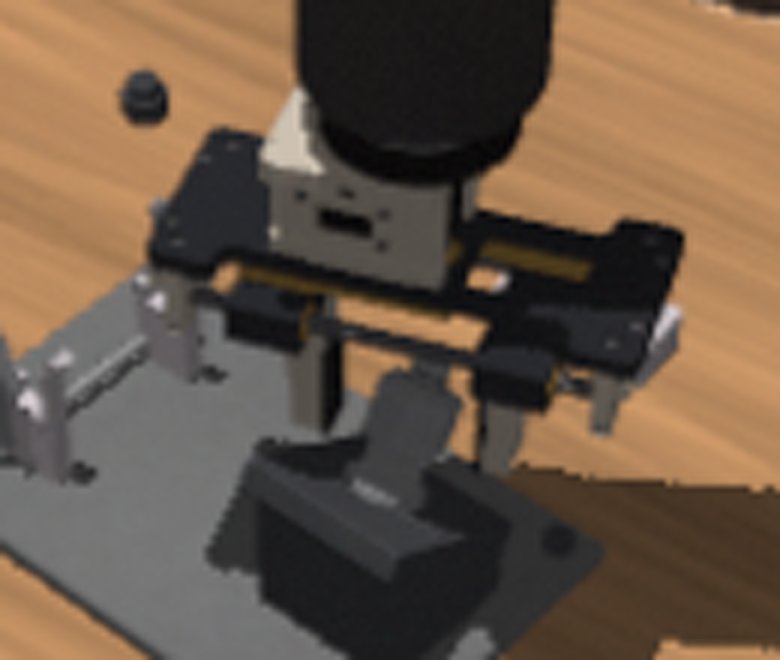

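View pics/top1.png

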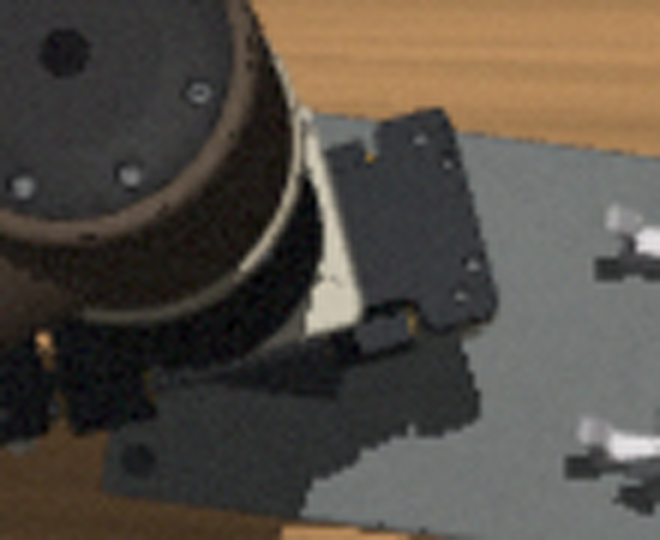

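Emit:
jog_arm(
  commands=[
    [0,1,0,0],
    [0,0.5,0,0],
    [0,0,0,0],
    [0,0,0,0],
    [0,0,0,0],
    [0,0,0,0],
    [0,0,0,0],
    [0,0,0,-1],
    [0,0,0,-2],
    [0,0,0,-3],
  ],
  fingers=20,
)

```text
clock: 3.53
tool_pos: [0.5491, 0.0956, 0.0898]
orientation: [179.9, 0.1, -170.4]
force: [-3.8, 5.4, 2.1]
opening: 0.0341
```

```bash
python3 - <<'E'
from h import *
o=get_obs();print(o["tool_pos"],o["orientation"],o["force"],o["moment"],o["opening"])
s=snapshot("scene");save(s,"scene2.png",(240,160,370,270),6)
E
```

```text
[0.5491442  0.095596   0.08980068] [ 1.79938753e+02  5.36329995e-02 -1.70366419e+02] [-3.76015836  5.42065833  2.07117485] [ 1.68954283  0.99461057 -0.0761755 ] 0.0340779605378878
```

View pics/scene2.png

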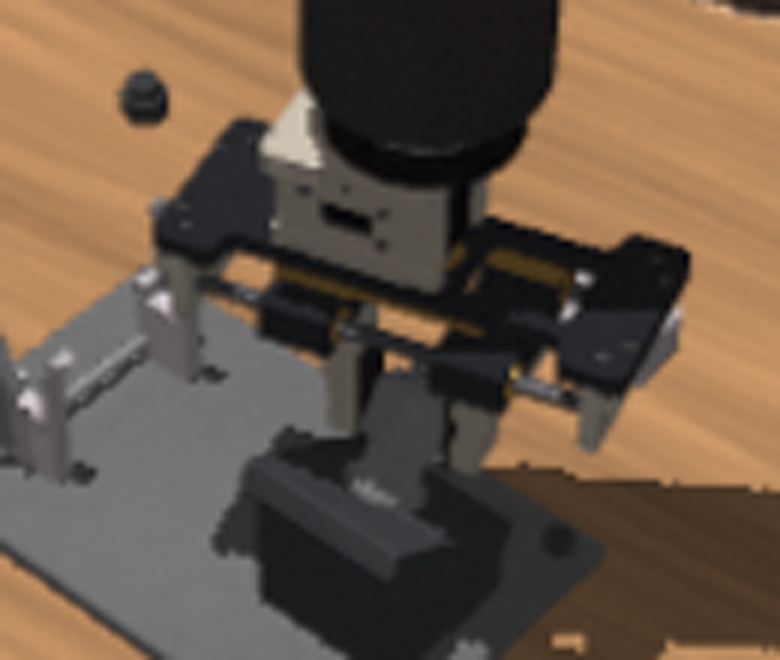

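Emit:
jog_arm(
  commands=[
    [-0.5,0.5,0,-3],
    [0,0,-0.1,-4],
    [0.1,0,-0.1,-5],
    [0,0,-0.1,-5],
    [0.1,0,-0.1,-5],
    [0,0,-0.1,-5],
    [0.1,0,-0.1,-5],
    [0,0,-0.1,-5],
    [0.1,0,-0.1,-3],
    [0,0,0,0],
  ],
)

```text
clock: 4.42
tool_pos: [0.5496, 0.096, 0.0893]
orientation: [179.9, 0.1, 149.6]
force: [-2.3, 2.7, 2.6]
opening: 0.0338
```

```bash
python3 - <<'E'
from h import *
o=get_obs();print(o["tool_pos"],o["orientation"],o["force"],o["moment"],o["opening"])
s=snapshot("scene");save(s,"scene3.png",(240,160,370,270),6)
E
```

```text
[0.54957349 0.09599806 0.08932678] [1.79886252e+02 5.19557428e-02 1.49611109e+02] [-2.32135065  2.72875781  2.58132053] [1.67326634 0.09412364 0.37533287] 0.03380886807616733
```

View pics/scene3.png

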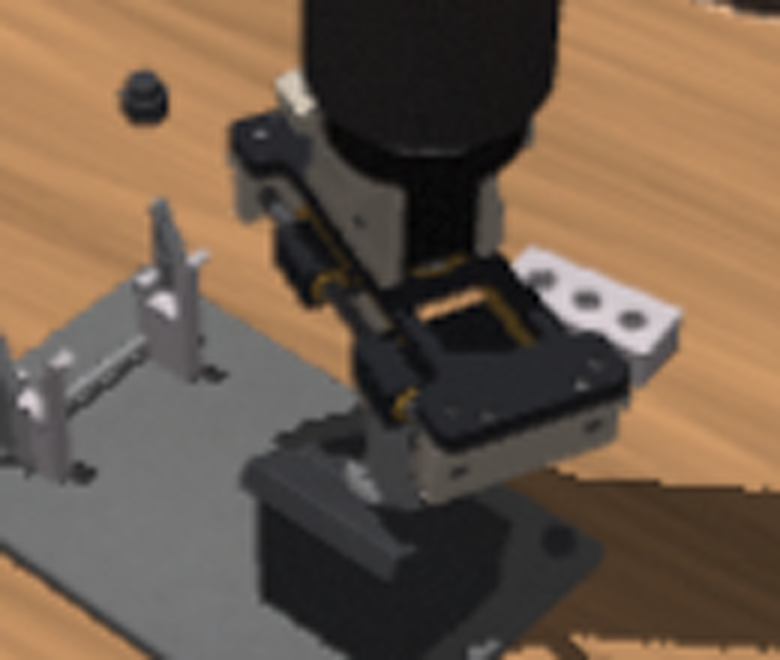

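Emit:
jog_arm(
  commands=[
    [0,0,0,0],
    [0,0,0,0],
    [0,0,0,4],
    [0,0,0,7],
    [0,0,0,7],
    [0,0,0,7],
    [0,0,0,7],
    [0,0,0,7],
    [0,0,0,7],
    [0,0,0,5],
  ],
  fingers=54,
)

```text
clock: 5.3
tool_pos: [0.5482, 0.0944, 0.0882]
orientation: [-180.0, -0.1, -158.9]
force: [0.0, 0.1, -0.1]
opening: 0.0534
```

```bash
python3 - <<'E'
from h import *
o=get_obs();print(o["tool_pos"],o["orientation"],o["force"],o["moment"],o["opening"])
s=snapshot("scene");save(s,"scene4.png",(285,200,335,260),12)
E
```

```text
[0.54822277 0.09440445 0.08824582] [-1.79965806e+02 -1.16306763e-01 -1.58897419e+02] [ 0.02738016  0.1313903  -0.05974488] [ 0.03925124 -0.0062605   0.00771985] 0.05343153407420632
```

View pics/scene4.png

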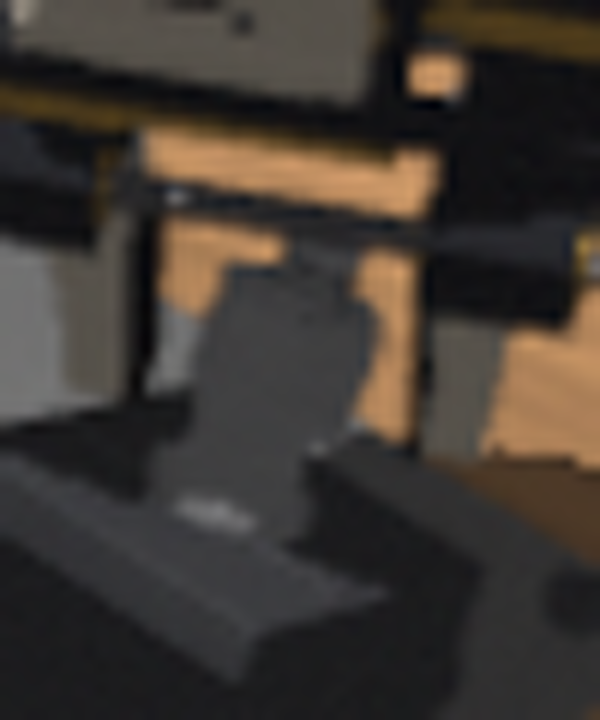

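Emit:
jog_arm(
  commands=[
    [1,1,0,0],
    [0,0,0,0],
    [0,0,0,0],
    [0,0,0,0],
    [0,0,0,0],
    [0,0,0,0],
    [0,0,0,-3],
    [0,0,0,-4],
    [0,0,0,-5],
    [0,0,-0.2,-5],
  ],
  fingers=20,
)

```text
clock: 6.18
tool_pos: [0.5497, 0.0958, 0.0884]
orientation: [-180.0, -0.0, -176.6]
force: [1.6, -4.2, -2.4]
opening: 0.0344
```

```bash
python3 - <<'E'
from h import *
o=get_obs();print(o["tool_pos"],o["orientation"],o["force"],o["moment"],o["opening"])
E
```

```text
[0.54974885 0.09577569 0.08835507] [-1.79963894e+02 -3.03145749e-02 -1.76574202e+02] [ 1.56480463 -4.22494754 -2.40663533] [-1.51642016 -0.82006667  0.1002474 ] 0.034355643046140485
```

Emit:
jog_arm(
  commands=[
    [0.1,0,-0.1,-5],
    [0,0,-0.1,-5],
    [0.1,0,-0.1,-5],
    [0,0,-0.1,-5],
    [0.1,0,-0.1,-5],
    [0,0,-0.1,-4],
    [0.1,0,-0.1,-3],
    [0,0,0,-2],
    [0,0,0,0],
    [0,0,0,0],
  ],
)

```text
clock: 7.02
tool_pos: [0.5499, 0.0961, 0.0877]
orientation: [-180.0, -0.0, 149.8]
force: [-1.8, -3.3, -1.1]
opening: 0.0341
```

```bash
python3 - <<'E'
from h import *
o=get_obs();print(o["tool_pos"],o["orientation"],o["force"],o["moment"],o["opening"])
E
```

```text
[0.54985578 0.09613103 0.08769949] [-1.79980544e+02 -2.89687952e-02  1.49758863e+02] [-1.81090397 -3.25901543 -1.05452423] [-0.58165575 -0.07802124  0.38802206] 0.0341033565793195
```

Emit:
jog_arm(
  commands=[
    [0,0,0,0],
    [0,0,0,0],
    [0,0,0,4],
    [0,0,0,7],
    [0,0,0,7],
    [0,0,0,7],
    [0,0,0,7],
    [0,0,0,7],
    [0,0,0,7],
    [0,0,0,5],
  ],
  fingers=54,
)

```text
clock: 7.85
tool_pos: [0.5507, 0.0967, 0.0881]
orientation: [180.0, 0.0, -158.9]
force: [-0.3, -0.6, 0.0]
opening: 0.0542
```

Emit:
jog_arm(
  commands=[
    [0.5,0.5,0.3,0],
    [0,0,0,0],
    [0,0,0,0],
    [0,0,0,0],
    [0,0,0,0],
    [0,0,0,0],
    [0,0,0,-3],
    [0,0,0,-4],
    [0,0,0,-5],
    [0,0,-0.2,-5],
  ],
  fingers=20,
)

```text
clock: 8.68
tool_pos: [0.5513, 0.0958, 0.0879]
orientation: [-179.9, 0.0, -176.7]
force: [3.2, -5.6, -1.8]
opening: 0.035
```

```bash
python3 - <<'E'
from h import *
o=get_obs();print(o["tool_pos"],o["orientation"],o["force"],o["moment"],o["opening"])
E
```

```text
[0.55126878 0.09580621 0.08789056] [-1.79927454e+02  1.61594490e-02 -1.76665569e+02] [ 3.22998877 -5.57398077 -1.76302415] [-2.24690233 -1.53728378  0.2450679 ] 0.03499643412779891
```

Emit:
jog_arm(
  commands=[
    [0.1,0,-0.1,-4],
    [0,0,-0.1,-3],
    [0,0,0,-2],
    [0,0,0,0],
    [0,0,0,0],
    [0,0,0,0],
    [0,0,0,0],
    [0,0,0,0],
    [0,0,0,0],
    [0,0,0,0],
  ],
)

```text
clock: 9.52
tool_pos: [0.5512, 0.0957, 0.0875]
orientation: [-179.9, 0.0, 174.6]
force: [4.1, -6.3, -4.6]
opening: 0.0342
```

```bash
python3 - <<'E'
from h import *
o=get_obs();print(o["tool_pos"],o["orientation"],o["force"],o["moment"],o["opening"])
E
```

```text
[0.55122949 0.09571136 0.08746786] [-1.79923860e+02  1.40309375e-02  1.74589752e+02] [ 4.05122734 -6.28638284 -4.60251028] [-2.13391162 -1.74991472  0.31769982] 0.0342427358666771
```

```bash
python3 - <<'E'
from h import *
s=snapshot("scene");s["image"]=np.clip(s["image"].astype(float)*1.8,0,255).astype(np.uint8);save(s,"scene5.png",(285,200,335,260),12)
E
```

```text
(no output)
```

View pics/scene5.png

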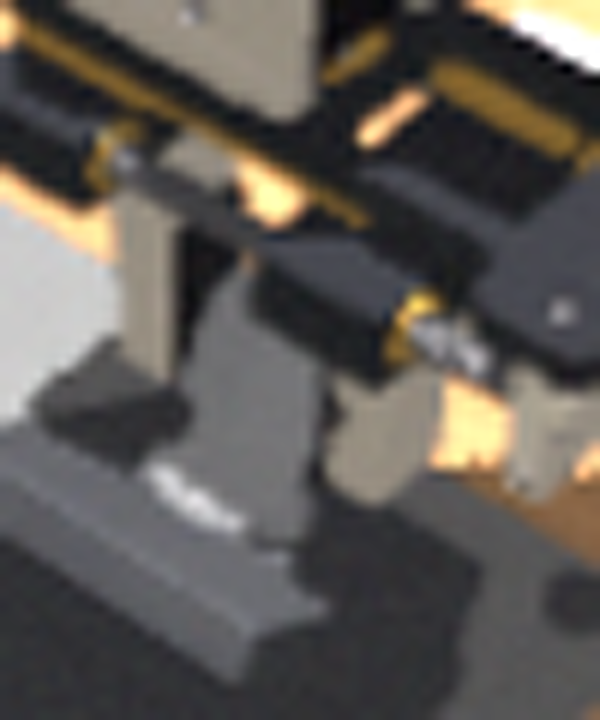

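Emit:
jog_arm(
  commands=[
    [-0.5,0.5,-0.1,-3],
    [0,0,-0.1,-4],
    [0,0,-0.1,-4],
    [0,0,-0.1,-4],
    [0,0,-0.1,-4],
    [0,0,0,-3],
    [0,0,0,-2],
    [0,0,0,0],
    [0,0,0,0],
    [0,0,0,0],
  ],
)

```text
clock: 10.4
tool_pos: [0.5507, 0.0959, 0.0874]
orientation: [-179.9, 0.1, 150.6]
force: [2.5, -9.2, -1.4]
opening: 0.0351
```

```bash
python3 - <<'E'
from h import *
o=get_obs();print(o["tool_pos"],o["orientation"],o["force"],o["moment"],o["opening"])
E
```

```text
[0.55070461 0.09588144 0.08739346] [-1.79921518e+02  6.25431933e-02  1.50623239e+02] [ 2.52521282 -9.22129106 -1.43789311] [-2.62522276 -1.41683456  0.65782359] 0.035070568186642545
```

Emit:
jog_arm(
  commands=[
    [0,0,0,0],
    [0,0,0,0],
    [0,0,0,4],
    [0,0,0,7],
    [0,0,0,7],
    [0,0,0,7],
    [0,0,0,7],
    [0,0,0,7],
    [0,0,0,7],
    [0,0,0,5],
  ],
  fingers=54,
)

```text
clock: 11.23
tool_pos: [0.5504, 0.0976, 0.0873]
orientation: [180.0, 0.0, -158.0]
force: [0.4, 0.7, 0.5]
opening: 0.0537
```

```bash
python3 - <<'E'
from h import *
o=get_obs();print(o["tool_pos"],o["orientation"],o["force"],o["moment"],o["opening"])
s=snapshot("scene");s["image"]=np.clip(s["image"].astype(float)*1.8,0,255).astype(np.uint8);save(s,"scene6.png",(285,200,335,260),12)
E
```

```text
[0.55044493 0.09757395 0.08730902] [ 1.79985359e+02  1.43182889e-02 -1.58020152e+02] [0.44819565 0.73214557 0.45921981] [-0.02592167  0.01096094 -0.01743832] 0.05374456986921655
```

View pics/scene6.png

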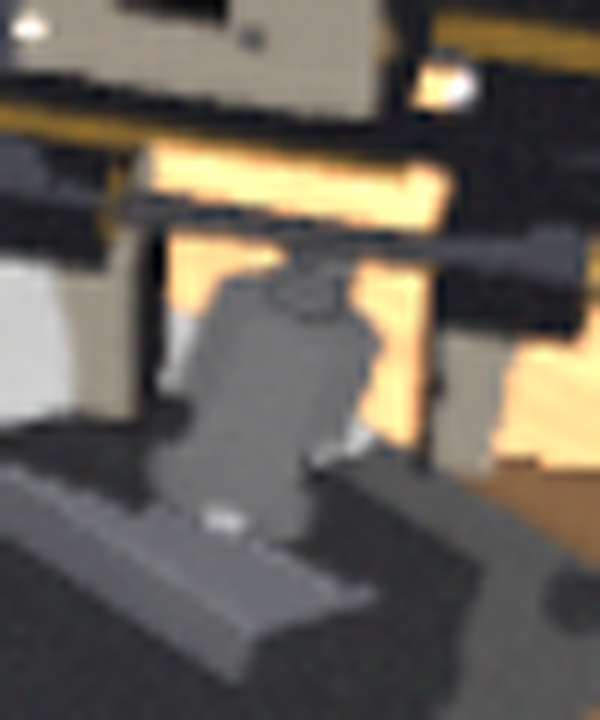

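Emit:
jog_arm(
  commands=[
    [0,-0.7,0,0],
    [0,0,0,0],
    [0,0,0,0],
    [0,0,0,0],
    [0,0,0,0],
    [0,0,0,0],
    [0,0,0,0],
    [0,0,0,-2],
    [0,0,0,-3],
    [0,0,0,-3],
  ],
  fingers=20,
)

```text
clock: 12.12
tool_pos: [0.551, 0.0957, 0.0873]
orientation: [-179.9, 0.0, -166.5]
force: [6.7, -6.1, -8.0]
opening: 0.037
```

```bash
python3 - <<'E'
from h import *
o=get_obs();print(o["tool_pos"],o["orientation"],o["force"],o["moment"],o["opening"])
E
```

```text
[0.55097047 0.09573716 0.08726048] [-1.79928975e+02  2.37281524e-02 -1.66523413e+02] [ 6.69913356 -6.10115364 -7.97531748] [-1.92193591 -2.71621145  0.48174785] 0.03699813597012009
```

Emit:
jog_arm(
  commands=[
    [0,0,0,-2],
    [0,0,0,-2],
    [0,0,0,-2],
    [0,0,0,-2],
    [0,0,0,-2],
    [0,0,0,0],
    [0,0,0,0],
    [0,0,0,0],
    [0,0,0,0],
    [0,0,0,0],
  ],
)

```text
clock: 12.95
tool_pos: [0.551, 0.0957, 0.0872]
orientation: [-179.9, 0.0, -176.4]
force: [5.4, -6.3, -3.2]
opening: 0.036
```

```bash
python3 - <<'E'
from h import *
o=get_obs();print(o["tool_pos"],o["orientation"],o["force"],o["moment"],o["opening"])
s=snapshot("scene");s["image"]=np.clip(s["image"].astype(float)*1.8,0,255).astype(np.uint8);save(s,"scene7.png",(285,200,335,260),12)
E
```

```text
[0.55097208 0.09573848 0.08720865] [-1.79933886e+02  3.20907398e-02 -1.76393152e+02] [ 5.35959264 -6.30312105 -3.23619636] [-1.94670713 -1.65733671  0.32387464] 0.036032629377985265
```

View pics/scene7.png

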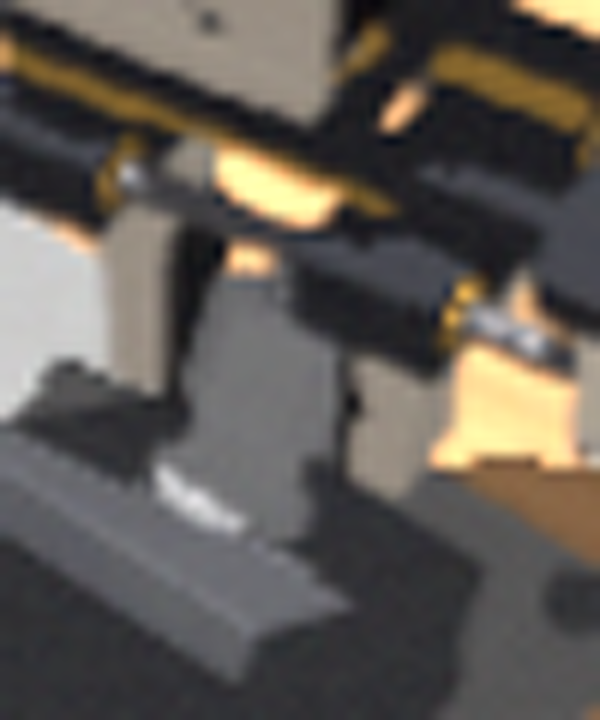

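Emit:
jog_arm(
  commands=[
    [0,0,0,-2],
    [0,0,0,-3],
    [0,0,0,-3],
    [0,0,0,-3],
    [0,0,0,-3],
    [0,0,0,-1],
    [0,0,0,0],
    [0,0,0,0],
    [0,0,0,0],
    [0,0,0,0],
  ],
)

```text
clock: 13.83
tool_pos: [0.5506, 0.0958, 0.0873]
orientation: [-179.9, 0.0, 168.6]
force: [2.3, -5.3, -0.3]
opening: 0.0345
```

```bash
python3 - <<'E'
from h import *
o=get_obs();print(o["tool_pos"],o["orientation"],o["force"],o["moment"],o["opening"])
s=snapshot("scene");s["image"]=np.clip(s["image"].astype(float)*1.8,0,255).astype(np.uint8);save(s,"scene8.png",(285,200,335,260),12)
E
```

```text
[0.5506354  0.09576041 0.08730759] [-1.79939683e+02  2.20966055e-02  1.68615715e+02] [ 2.34987115 -5.30397419 -0.30589731] [-1.47376828 -0.8400349   0.52957229] 0.03446306226724782
```

View pics/scene8.png

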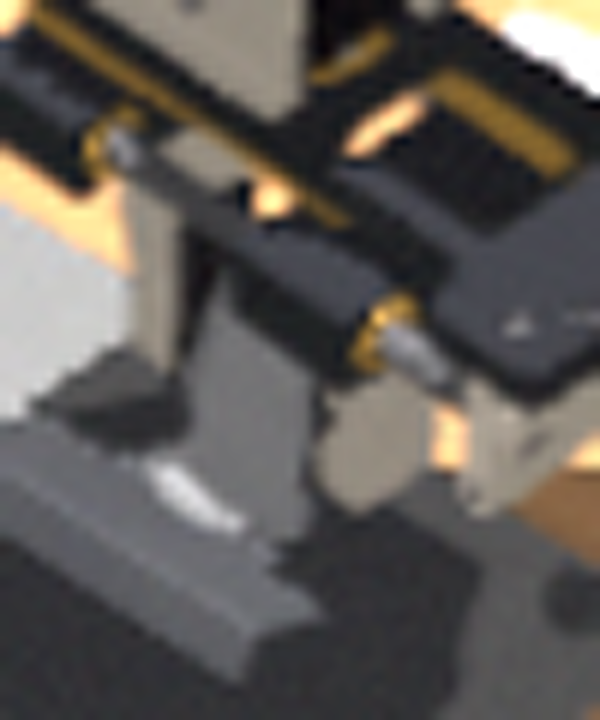

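Emit:
jog_arm(
  commands=[
    [0,0,0,-2],
    [0,0,0,-3],
    [0,0,0,-3],
    [0,0,0,-3],
    [0,0,0,-3],
    [0,0,0,-1],
    [0,0,0,0],
    [0,0,0,0],
    [0,0,0,0],
    [0,0,0,0],
  ],
)

```text
clock: 14.72
tool_pos: [0.5508, 0.0958, 0.0875]
orientation: [-180.0, 0.1, 153.6]
force: [2.2, -5.2, -0.5]
opening: 0.0338
```

```bash
python3 - <<'E'
from h import *
o=get_obs();print(o["tool_pos"],o["orientation"],o["force"],o["moment"],o["opening"])
s=snapshot("scene");s["image"]=np.clip(s["image"].astype(float)*1.8,0,255).astype(np.uint8);save(s,"scene9.png",(285,200,335,260),12)
E
```

```text
[0.55077663 0.09581383 0.08746157] [-1.79960026e+02  5.14935252e-02  1.53634038e+02] [ 2.17595279 -5.18636866 -0.46779059] [-1.50873967 -0.80388406  0.72698166] 0.03379155961223986
```

View pics/scene9.png

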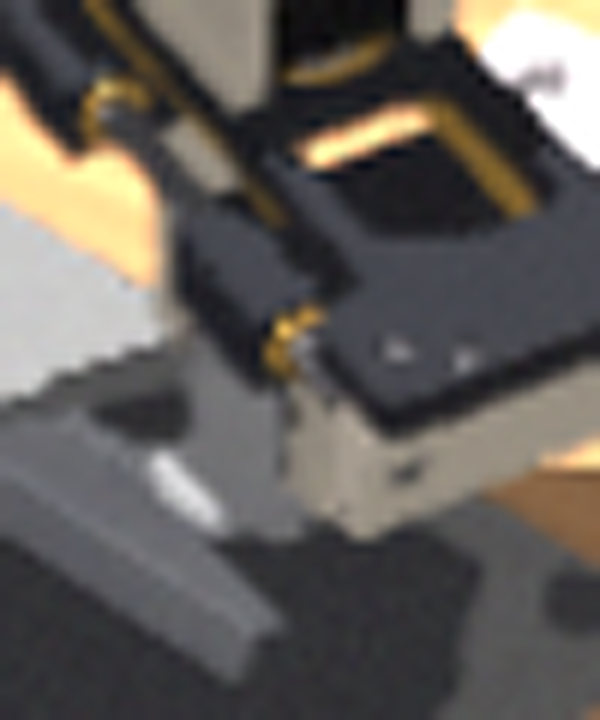

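Emit:
jog_arm(
  commands=[
    [0,0,0,0],
    [0,0,0,0],
    [0,0,0,0],
    [0,0,0,0],
    [0,0,10,0],
    [0,0,20,0],
    [0,0,30,0],
    [0,0,30,0],
    [0,-20,30,0],
    [-10,-35,20,0],
  ],
  fingers=60,
)

```text
clock: 15.6
tool_pos: [0.5426, 0.0432, 0.2311]
orientation: [179.8, 0.2, 153.9]
force: [0.9, -0.2, 0.9]
opening: 0.06
```

Emit:
jog_arm(
  commands=[
    [-8,-38,0,-2],
    [-8,-38,0,-4],
    [-8,-38,0,-4],
    [-8,-38,0,-4],
    [-8,-38,0,-4],
    [-8,-38,0,-4],
    [-8,-38,0,-4],
    [-8,-38,0,-4],
    [-8,-38,0,-4],
    [0,0,0,-4],
  ],
)

```text
clock: 16.43
tool_pos: [0.4666, -0.3054, 0.2278]
orientation: [-180.0, 0.0, 115.3]
force: [-0.4, 1.7, -0.4]
opening: 0.0598
```

```bash
python3 - <<'E'
from h import *
import pickle
o=get_obs();print(o["tool_pos"],o["orientation"],o["force"],o["moment"],o["opening"])
S={n:snapshot(n) for n in("scene","top")}
pickle.dump(S,open("s1.pkl","wb"))
save(S["top"],"t_nut1.png",(200,180,236,216),20);save(S["scene"],"s_nut1.png",(290,210,328,250),18)
save(S["top"],"top10.png",k=1.4)
E
```

```text
[ 0.46664111 -0.30536917  0.22784602] [-1.79952580e+02  3.86402937e-02  1.15253069e+02] [-0.41721564  1.72986709 -0.43516059] [-0.03725252 -0.13620029  0.0190839 ] 0.05980109969842862
```

View pics/t_nut1.png

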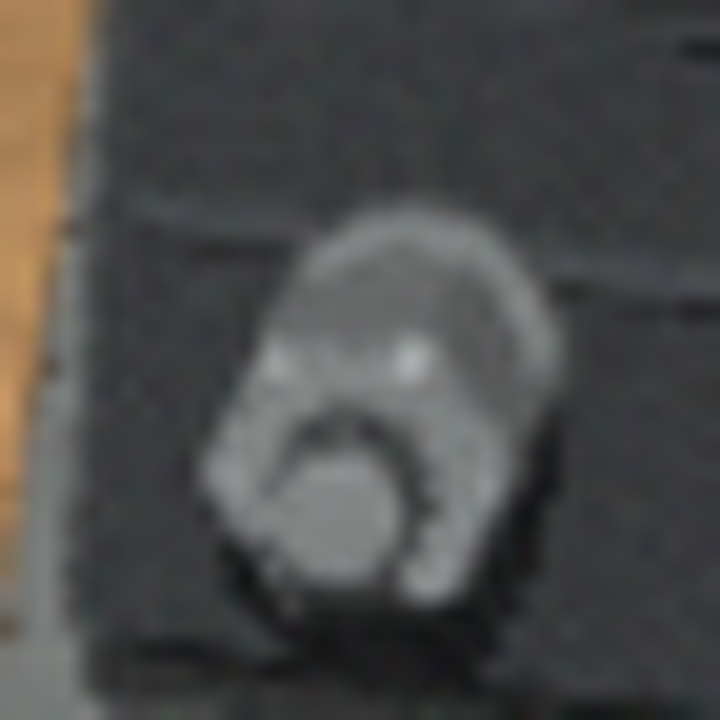

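View pics/s_nut1.png

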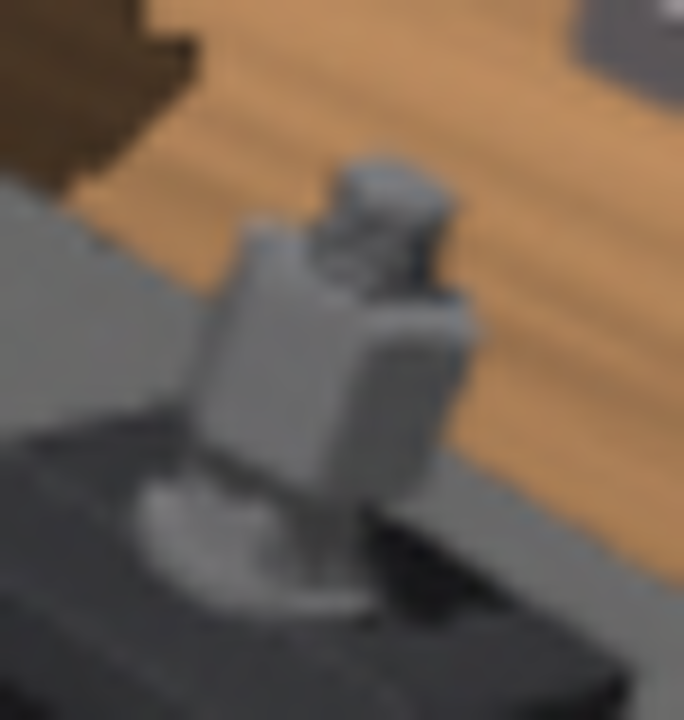

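View pics/top10.png

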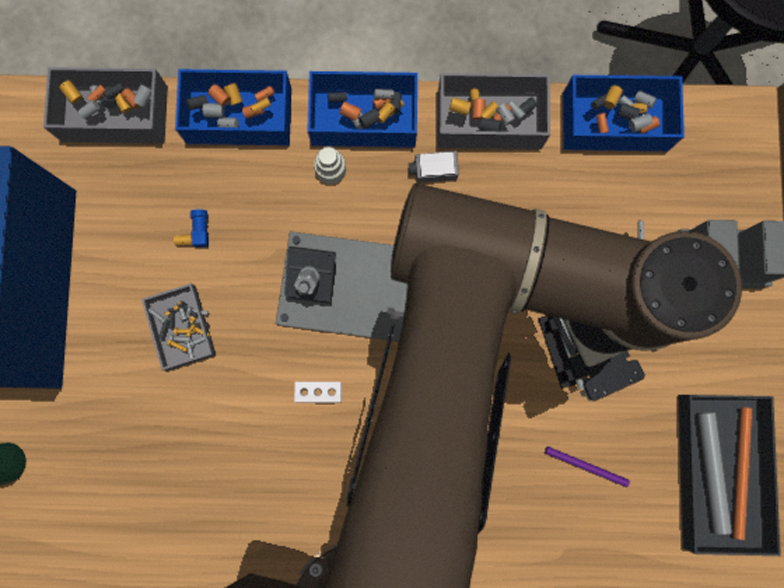

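```bash
python3 - <<'E'
from unit import *
S=pickle.load(open("s1.pkl","rb"));s=S["top"];s2=S["scene"]
R3=np.eye(3);R3[:2,:2]=R2
n=R3@np.array([-.5,0,.866]);ey=R3@np.array([0,1,0]);ex=np.cross(ey,n)
def go(s,pts,off,k,d0):
    top=W([0,.08,.075])+d0*n
    C=[]
    for q in pts:
        o,d=ray(s,un(q,off,k));X=o+d*((top-o)@n)/(d@n);v=X-top;C.append([v@ex,v@ey])
    C=np.array(C)*1e3;m=C.mean(0) if len(C)>2 else C.mean(0)
    a=np.degrees(np.arctan2(*(C-m).T[::-1]));print(m,np.hypot(*(C-m).T).round(1),a.round(1),((a-30)%60).round(1))
    return C
go(s,[(210,480),(275,365),(408,358),(500,465),(432,603),(280,603)],(200,180),20,.044)
C=go(s2,[(260,222),(368,330),(478,325)],(290,210),18,.044);print(C)
d=C[1]-C[0];print("edge normal",(np.degrees(np.arctan2(d[1],d[0]))-90)%60);d=C[2]-C[1];print((np.degrees(np.arctan2(d[1],d[0]))-90)%60)
# before
S0=pickle.load(open("s0.pkl","rb"))
C=go(S0["scene"],[(190,115),(275,205),(392,212)],(295,215),18,.0475)
d=C[1]-C[0];print("before edge normal",(np.degrees(np.arctan2(d[1],d[0]))-90)%60);d=C[2]-C[1];print((np.degrees(np.arctan2(d[1],d[0]))-90)%60)
E
```

```text
[-1.32069833 -0.16618987] [16.3 16.  16.6 17.4 17.4 17.8] [  98.4   37.3  -19.   -76.1 -142.9  156.8] [ 8.4  7.3 11.  13.9  7.1  6.8]
[3.55555575 3.45218835] [19.6 13.9 15.6] [-93.3  34.6 131.4] [56.7  4.6 41.4]
[[  2.42713559 -16.13926924]
 [ 14.9928494   11.34448304]
 [ -6.75331773  15.15135126]]
edge normal 35.429875336791426
20.070459306883407
[3.38875469 2.98359765] [17.4 11.7 15.1] [-94.   27.6 127.5] [56.  57.6 37.5]
before edge normal 33.09549466172466
11.50365728327344
```

Nut flats are now at 8–9°, so the total turn is about 166°. Stroke 4 therefore slipped back one flat because it was gripped too far off the flat. I'll regrip at about 44° to match the flat and tighten more.

Emit:
jog_arm(
  commands=[
    [4,20,0,5],
    [4,20,0,5],
    [4,20,0,5],
    [4,20,0,5],
    [4,20,0,5],
    [4,20,0,5],
    [4,20,0,5],
    [4,20,0,5],
    [4,20,0,5],
    [4,20,0,5],
  ],
  fingers=50,
)

```text
clock: 17.37
tool_pos: [0.5084, -0.0981, 0.228]
orientation: [180.0, 0.0, 166.2]
force: [1.1, 0.2, -0.1]
opening: 0.05
```

Emit:
jog_arm(
  commands=[
    [4,20,0,5],
    [4,20,0,5],
    [4,20,0,5],
    [4,20,0,5],
    [4,20,0,5],
    [4,20,0,5],
    [4,20,0,5],
    [4,20,0,5],
    [6,20,0,6],
    [6,21,0,6],
  ],
)

```text
clock: 18.2
tool_pos: [0.5519, 0.1029, 0.2281]
orientation: [180.0, 0.1, -141.7]
force: [-0.3, -0.8, 0.5]
opening: 0.0501
```

Emit:
jog_arm(
  commands=[
    [0,0,-20,0],
    [0,0,-20,0],
    [0,0,-20,0],
    [0,0,-20,0],
    [0,0,-17,0],
    [0,0,-14,0],
    [0,0,-10,0],
    [0,0,-7,0],
    [0,0,-5,0],
    [0,0,0,0],
  ],
)

```text
clock: 19.03
tool_pos: [0.5521, 0.1009, 0.0938]
orientation: [180.0, -0.0, -142.2]
force: [0.7, -0.0, 0.2]
opening: 0.0498
```

```bash
python3 - <<'E'
from h import *
o=get_obs();print(o["tool_pos"],o["orientation"],o["force"],o["moment"],o["opening"])
s=snapshot("scene");s["image"]=np.clip(s["image"].astype(float)*1.8,0,255).astype(np.uint8);save(s,"scene11.png",(285,200,335,260),12)
E
```

```text
[0.55205243 0.10090869 0.0938311 ] [ 1.79988452e+02 -3.85824131e-02 -1.42233366e+02] [ 0.70233773 -0.04757693  0.17358817] [0.05539689 0.058455   0.04299688] 0.04981870063524815
```

View pics/scene11.png

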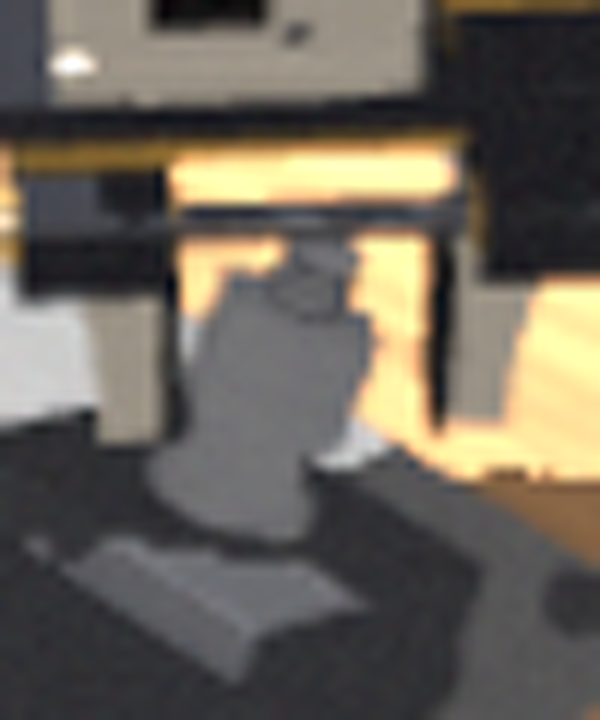

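Emit:
jog_arm(
  commands=[
    [-1,-3,-1,0],
    [-0.5,-2,0,0],
    [0,0,0,0],
    [0,0,0,0],
    [0,0,0,0],
    [0,0,0,0],
    [0,0,0,0],
    [0,0,0,0],
    [0,0,0,-2],
    [0,0,0,-3],
  ],
  fingers=20,
)

```text
clock: 19.92
tool_pos: [0.5508, 0.0953, 0.0937]
orientation: [-180.0, -0.0, -147.3]
force: [-2.8, -1.2, 5.5]
opening: 0.0361
```

```bash
python3 - <<'E'
from h import *
o=get_obs();print(o["tool_pos"],o["orientation"],o["force"],o["moment"],o["opening"])
E
```

```text
[0.55082413 0.09533334 0.09365461] [-1.79975930e+02 -1.77587433e-02 -1.47319789e+02] [-2.82169031 -1.19277226  5.47453713] [-0.34233794  1.14806173  0.49322846] 0.03609537304591739
```

Emit:
jog_arm(
  commands=[
    [0,0,0,-3],
    [0,0,0,-3],
    [0,0,0,-3],
    [0,0,0,-3],
    [0,0,0,-3],
    [0,0,0,0],
    [0,0,0,0],
    [0,0,0,0],
    [0,0,0,0],
    [0,0,0,0],
  ],
)

```text
clock: 20.75
tool_pos: [0.5516, 0.0958, 0.0937]
orientation: [-180.0, 0.1, -162.2]
force: [0.2, 0.1, 5.3]
opening: 0.0354
```

```bash
python3 - <<'E'
from h import *
o=get_obs();print(o["tool_pos"],o["orientation"],o["force"],o["moment"],o["opening"])
s=snapshot("scene");s["image"]=np.clip(s["image"].astype(float)*1.8,0,255).astype(np.uint8);save(s,"scene12.png",(285,200,335,260),12)
E
```

```text
[0.55158137 0.09581401 0.09369796] [-1.79993901e+02  8.15682861e-02 -1.62225016e+02] [0.23767974 0.06153374 5.34260218] [-0.25721771 -0.65901734  0.82897909] 0.035398405924800314
```

View pics/scene12.png

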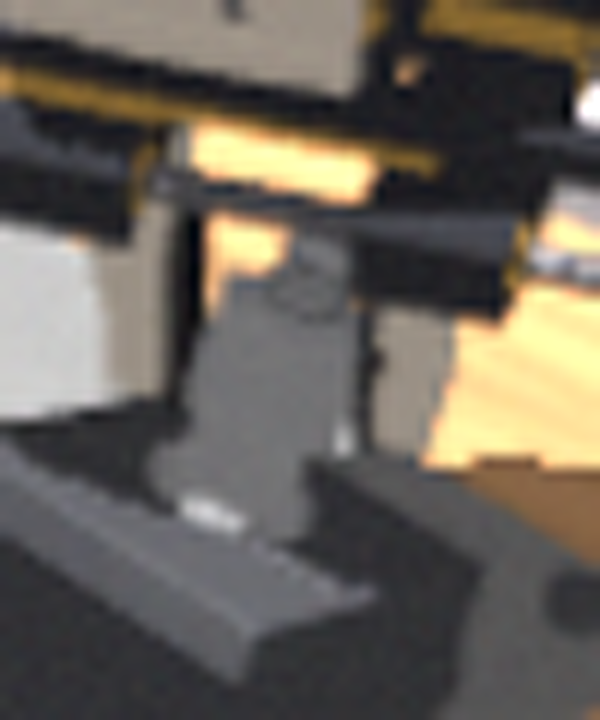

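Emit:
jog_arm(
  commands=[
    [0,0,0,-2],
    [0,0,0,-3],
    [0,0,0,-3],
    [0,0,0,-2],
    [0,0,0,0],
    [0,0,0,0],
    [0,0,0,0],
    [0,0,0,0],
    [0,0,0,0],
    [0,0,0,0],
  ],
)

```text
clock: 21.63
tool_pos: [0.5513, 0.0957, 0.0938]
orientation: [180.0, 0.1, -172.3]
force: [-0.3, 0.9, 8.2]
opening: 0.0358
```

```bash
python3 - <<'E'
from h import *
o=get_obs();print(o["tool_pos"],o["orientation"],o["force"],o["moment"],o["opening"])
E
```

```text
[0.5512763  0.09570482 0.09376059] [ 1.79991545e+02  5.02505289e-02 -1.72273824e+02] [-0.3003054   0.87888678  8.19727584] [-0.29521141 -0.1043389   0.60217825] 0.03576500442322385
```

Emit:
jog_arm(
  commands=[
    [0,0,0,-2],
    [0,0,0,-3],
    [0,0,0,-3],
    [0,0,0,-2],
    [0,0,0,0],
    [0,0,0,0],
    [0,0,0,0],
    [0,0,0,0],
    [0,0,0,0],
    [0,0,0,0],
  ],
)

```text
clock: 22.47
tool_pos: [0.5508, 0.0957, 0.0936]
orientation: [180.0, -0.0, 177.7]
force: [-1.8, 0.8, 8.5]
opening: 0.0357
```

```bash
python3 - <<'E'
from h import *
o=get_obs();print(o["tool_pos"],o["orientation"],o["force"],o["moment"],o["opening"])
s=snapshot("scene");s["image"]=np.clip(s["image"].astype(float)*1.8,0,255).astype(np.uint8);save(s,"scene13.png",(285,200,335,260),12)
E
```

```text
[0.55078706 0.09565374 0.09362473] [ 1.79989835e+02 -2.23833296e-03  1.77712756e+02] [-1.79577576  0.8196935   8.4596953 ] [-0.02422417  0.57964932  0.63468458] 0.03574925981640522
```

View pics/scene13.png

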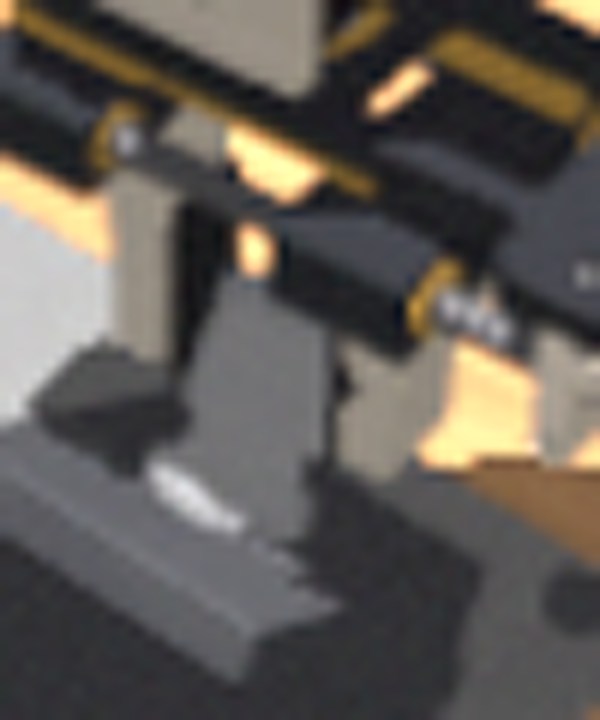

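Emit:
jog_arm(
  commands=[
    [0,0,0,-2],
    [0,0,0,-3],
    [0,0,0,-3],
    [0,0,0,-2],
    [0,0,0,0],
    [0,0,0,0],
    [0,0,0,0],
    [0,0,0,0],
    [0,0,0,0],
    [0,0,0,0],
  ],
)

```text
clock: 23.35
tool_pos: [0.5509, 0.0956, 0.0935]
orientation: [180.0, -0.0, 167.7]
force: [-1.5, 0.2, 6.6]
opening: 0.0352
```

```bash
python3 - <<'E'
from h import *
o=get_obs();print(o["tool_pos"],o["orientation"],o["force"],o["moment"],o["opening"])
E
```

```text
[0.55085035 0.09562122 0.0934906 ] [ 1.79981924e+02 -2.91813856e-03  1.67694383e+02] [-1.45252659  0.21490581  6.60549308] [0.06797025 0.2512223  0.57604102] 0.035158191747395436
```

Emit:
jog_arm(
  commands=[
    [0,0,0,0],
    [0,0,0,0],
    [0,0,0,0],
    [0,0,0,0],
    [0,0,10,0],
    [0,0,20,0],
    [0,0,30,0],
    [0,0,30,0],
    [-5,-25,30,-6],
    [-10,-35,15,-6],
  ],
  fingers=60,
)

```text
clock: 24.18
tool_pos: [0.5379, 0.0367, 0.2326]
orientation: [179.8, 0.2, 155.6]
force: [1.4, -1.2, 0.4]
opening: 0.0599
```

Emit:
jog_arm(
  commands=[
    [-8,-38,0,-6],
    [-8,-38,0,-6],
    [-8,-38,0,-6],
    [-8,-38,0,-6],
    [-8,-38,0,-6],
    [-8,-38,0,-6],
    [-8,-38,0,-6],
    [-8,-38,0,-6],
    [-8,-38,0,-6],
    [-4,-18,0,0],
  ],
)

```text
clock: 25.02
tool_pos: [0.4586, -0.3277, 0.2288]
orientation: [-180.0, 0.0, 101.2]
force: [1.1, -0.3, 0.6]
opening: 0.0599
```

```bash
python3 - <<'E'
from h import *
import pickle
o=get_obs();print(o["tool_pos"],o["orientation"],o["force"],o["moment"],o["opening"],o["joint_pos"])
S={n:snapshot(n) for n in("scene","top")}
pickle.dump(S,open("s2.pkl","wb"))
save(S["top"],"t_nut2.png",(200,180,236,216),20);save(S["scene"],"s_nut2.png",(290,210,328,250),18)
save(S["scene"],"s_rod2.png",(130,90,270,195),5)
E
```

```text
[ 0.45857205 -0.32771705  0.22883598] [-1.79987223e+02  2.16471763e-02  1.01207971e+02] [ 1.09113331 -0.2736711   0.62579104] [-0.08861829 -0.13658553  0.01074686] 0.05988353261906959 [-1.56389483e+01  1.00114655e+01 -1.34328047e+01  2.73408956e-02
 -6.65573559e+01 -1.53163960e+02]
```

View pics/t_nut2.png

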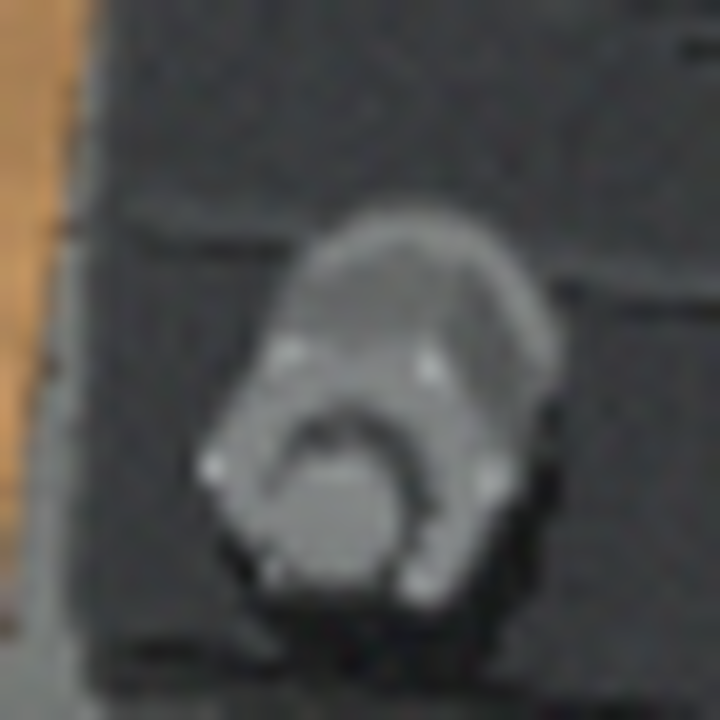

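View pics/s_nut2.png

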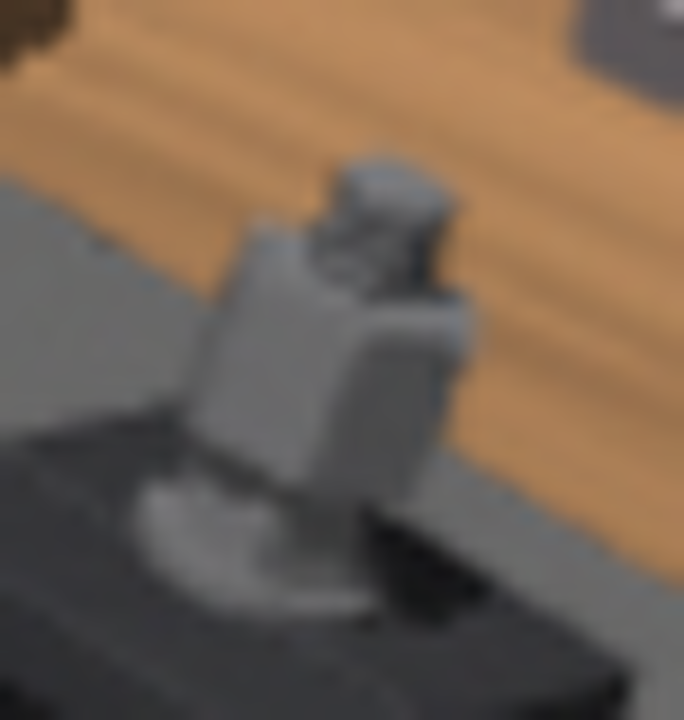

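View pics/s_rod2.png

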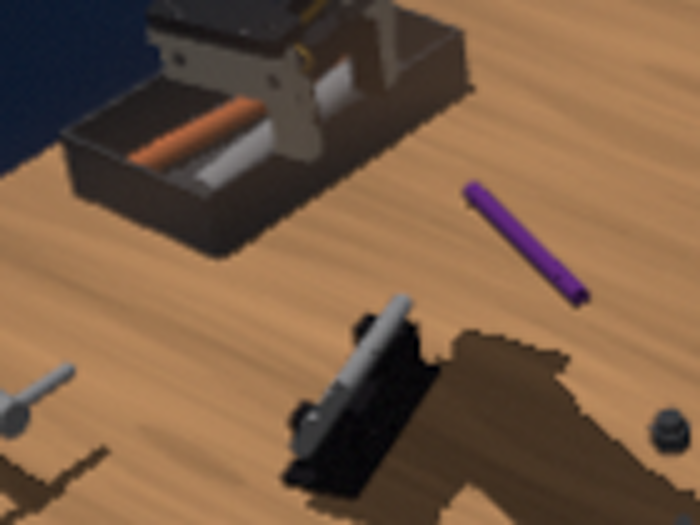

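Torque about the stud axis was about 0.35–0.45 N·m through strokes 3 and 4. In stroke 5 it reached 0.8 N·m with almost no nut motion, so the nut is against the end of its tightening range at about 40°. Next is the rod.

Emit:
jog_arm(
  commands=[
    [0,-2,0,7],
    [0,-2,0,7],
    [0,-2,0,7],
    [0,-2,0,7],
    [0,-2,0,7],
    [0,-2,0,7],
    [0,-2,0,7],
    [0,-2,0,7],
    [0,-3,0,7],
    [0,-3,0,7],
  ],
  fingers=50,
)

```text
clock: 25.95
tool_pos: [0.46, -0.3458, 0.2289]
orientation: [180.0, 0.0, 172.1]
force: [0.3, -0.3, -0.2]
opening: 0.0499
```

Emit:
jog_arm(
  commands=[
    [0,0,-10,6.5],
    [0,0,-20,6.5],
    [0,0,-20,6.5],
    [0,0,-20,6.5],
    [0,0,-20,0],
    [0,0,-15,0],
    [0,0,-10,0],
    [0,0,-5,0],
    [0,0,0,0],
    [0,0,0,0],
  ],
)

```text
clock: 26.78
tool_pos: [0.4604, -0.3465, 0.109]
orientation: [-180.0, 0.0, -162.3]
force: [0.7, 0.1, 0.6]
opening: 0.0497
```

```bash
python3 - <<'E'
from unit import *
o=get_obs();print(o["tool_pos"],o["orientation"],o["force"],o["joint_pos"])
for p,q in [((153,92),(125,478)),((285,500),(370,115))]:
    print(tri(S["top"],un(p,(375,205),7),S["scene"],un(q,(180,140),12)))
s=snapshot("scene");save(s,"s_rod3.png",(160,110,260,195),7)
E
```

```text
[ 0.46035243 -0.34647978  0.10897194] [-1.79967000e+02  2.17234126e-02 -1.62277155e+02] [0.66905126 0.06573806 0.63908866] [-1.75124295e+01  1.72517788e+01 -2.08972502e+01  1.83472914e-02
 -5.18141900e+01 -5.47760695e+01]
(array([ 0.52679621, -0.32840211,  0.04138115]), np.float64(0.002421533152244499))
(array([ 0.38830301, -0.37029212,  0.0483055 ]), np.float64(0.00117497831831751))
```

View pics/s_rod3.png

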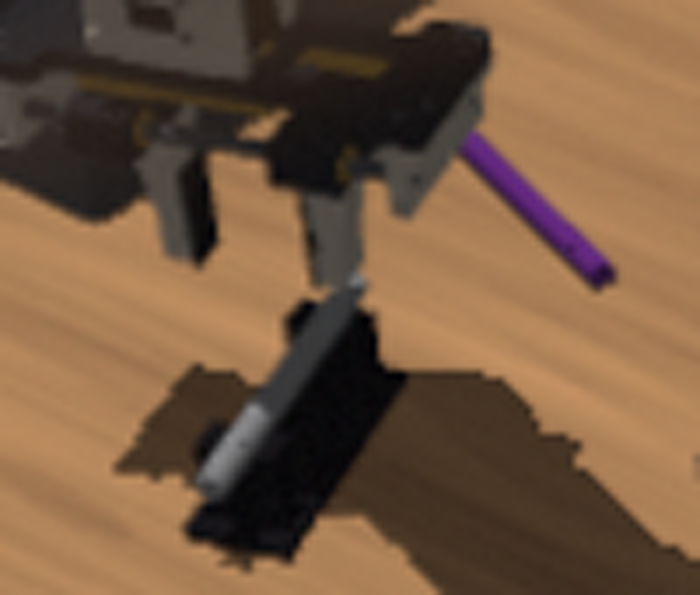

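Emit:
jog_arm(
  commands=[
    [-1.5,-2,-10,0],
    [-1,-1.5,-15,-0.4],
    [0,0,-15,0],
    [0,0,-15,0],
    [0,0,-12,0],
    [0,0,-8,0],
    [0,0,-5,0],
    [0,0,-3,0],
    [0,0,0,0],
    [0,0,0,0],
  ],
)

```text
clock: 27.67
tool_pos: [0.4577, -0.3501, 0.0257]
orientation: [-180.0, 0.0, -162.7]
force: [0.4, 0.6, -0.6]
opening: 0.05
```

Emit:
jog_arm(
  commands=[
    [0,0,0,0],
    [0,0,0,0],
    [0,0,0,0],
    [0,0,0,0],
    [0,0,0,0],
    [0,0,0,0],
    [0,0,0,0],
    [0,0,0,0],
    [0,0,0,0],
    [0,0,2,0],
  ],
  fingers=6,
)

```text
clock: 28.5
tool_pos: [0.457, -0.3497, 0.0269]
orientation: [180.0, -0.0, -162.7]
force: [0.3, -0.4, -1.9]
opening: 0.0129
```

```bash
python3 - <<'E'
from h import *
o=get_obs();print(o["tool_pos"],o["orientation"],o["force"],o["moment"],o["opening"])
s=snapshot("scene");save(s,"s_rod4.png",(160,110,260,195),7)
E
```

```text
[ 0.4570145  -0.34974189  0.02685138] [ 1.79962991e+02 -3.58067142e-02 -1.62710100e+02] [ 0.2596158  -0.40429715 -1.93860013] [-0.01993337 -0.0206155   0.02171357] 0.01292690461189157
```

View pics/s_rod4.png

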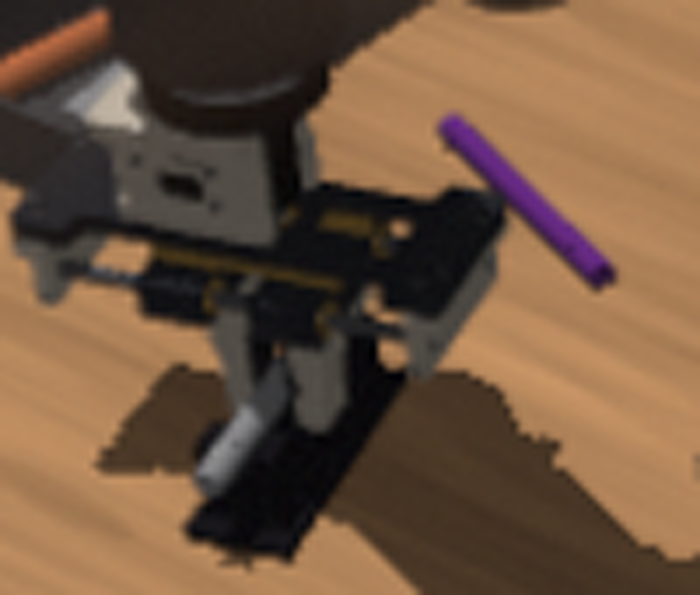

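Emit:
jog_arm(
  commands=[
    [0,0,5,0],
    [0,0,10,0],
    [0,0,20,0],
    [0,0,25,0],
    [0,0,25,0],
    [0,0,20,0],
    [5,10,15,-2],
    [8,25,8,-2],
    [8,28,0,-2],
    [8,28,0,-2],
  ],
)

```text
clock: 29.38
tool_pos: [0.4868, -0.2584, 0.1571]
orientation: [-180.0, 0.1, -170.9]
force: [0.2, -0.1, -1.4]
opening: 0.0131
```

Emit:
jog_arm(
  commands=[
    [8,28,0,-2],
    [8,28,0,-2],
    [8,28,0,-2],
    [8,28,0,-2],
    [8,28,0,-2],
    [8,25,0,-2],
    [8,20,0,-2],
    [4,8,0,-2],
    [2,1,0,0],
    [0,0,0,0],
  ],
)

```text
clock: 30.22
tool_pos: [0.5487, -0.0644, 0.1559]
orientation: [180.0, 0.0, 173.4]
force: [-0.0, -0.2, -1.8]
opening: 0.0133
```

```bash
python3 - <<'E'
from h import *
o=get_obs();print(o["tool_pos"],o["orientation"],o["force"],o["moment"],o["opening"])
for n,b in(("top",(230,140,370,240)),("scene",(190,130,300,235))):
    s=snapshot(n);save(s,n+"20.png",b,5)
E
```

```text
[ 0.54874859 -0.06443067  0.15591421] [1.79992833e+02 3.46602259e-02 1.73415939e+02] [-0.01323699 -0.19235932 -1.75289116] [-0.07542087  0.00188364 -0.05339933] 0.013333552273974335
```

View pics/top20.png

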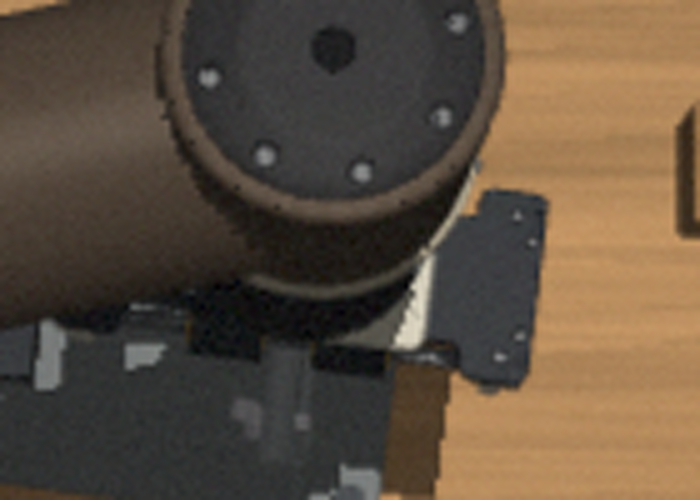

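View pics/scene20.png

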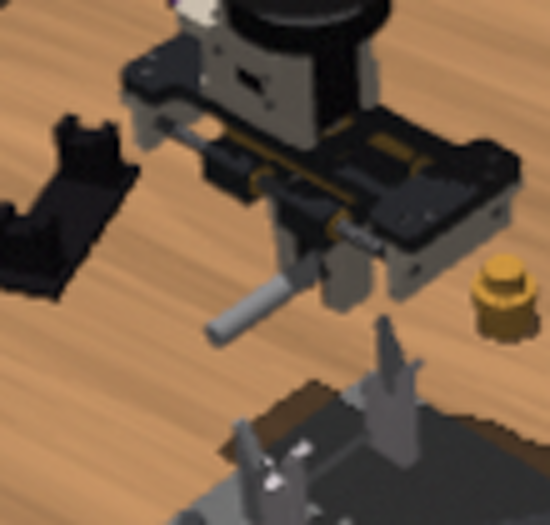

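```bash
python3 - <<'E'
from unit import *
inv=lambda w:R2.T@(np.array(w[:2])-U)
for q in [(308,225),(287,400),(270,520)]:
    print("hinge top",inv(onz(S["top"],un(q,(268,178),12),.0245))*1e3)
# hinge in scene
for q in [(240,420),(380,318)]:
    print("hinge scene",inv(onz(S["scene"],un(q,(232,190),12),.024))*1e3)
# prong/jaw tops : jaw tips in scene (z 95+?)
print("noses tri",[ (inv(tri(S["top"],un(a,(268,178),12),S["scene"],un(b,(232,190),12))[0])*1e3) for a,b in [((335,155),(72,290)),((285,555),(412,42))]])
o=get_obs()["tool_pos"];print("tcp unit",inv(o)*1e3)
E
```

```text
hinge top [ 31.69481117 -91.77287053]
hinge top [ -4.72706675 -92.20683643]
hinge top [-29.6296585  -91.97865356]
hinge scene [  9.79413111 -91.10900922]
hinge scene [-34.38041944 -90.22450924]
noses tri [array([ 40.59330971, -98.73501748]), array([-46.8483108 , -92.60026836])]
tcp unit [-7.51572845e-02 -7.98818550e+01]
```

Emit:
jog_arm(
  commands=[
    [0,0,-10,0],
    [0,0,-15,0],
    [0,0,-15,0],
    [0,0,-13,0],
    [0,0,-10,0],
    [0,0,-8,0],
    [0,0,-4,0],
    [0,0,0,0],
    [0,0,0,0],
    [0,0,0,0],
  ],
)

```text
clock: 31.15
tool_pos: [0.5489, -0.0649, 0.0809]
orientation: [180.0, 0.1, 173.3]
force: [0.0, 0.2, -2.7]
opening: 0.0129
```

Emit:
jog_arm(
  commands=[
    [0,0,-2,0],
    [0,0,-2,0],
    [0,0,-2,0],
    [0,0,-2,0],
    [0,0,-2,0],
    [0,0,-2,0],
    [0,0,-2,0],
    [0,0,-2,0],
    [0,0,0,0],
    [0,0,0,0],
  ],
)

```text
clock: 31.98
tool_pos: [0.5483, -0.0649, 0.0641]
orientation: [-180.0, -0.0, 173.3]
force: [-0.3, 0.2, -1.8]
opening: 0.0128
```

```bash
python3 - <<'E'
from h import *
o=get_obs();print(o["tool_pos"],o["orientation"],o["force"],o["moment"],o["opening"])
s=snapshot("scene");save(s,"scene21.png",(205,150,305,245),7)
E
```

```text
[ 0.54831748 -0.06492849  0.06409699] [-1.79993766e+02 -1.80669034e-02  1.73299635e+02] [-0.33287736  0.24002203 -1.84591507] [-0.0173285   0.05441957  0.0656249 ] 0.012799130424498074
```

View pics/scene21.png

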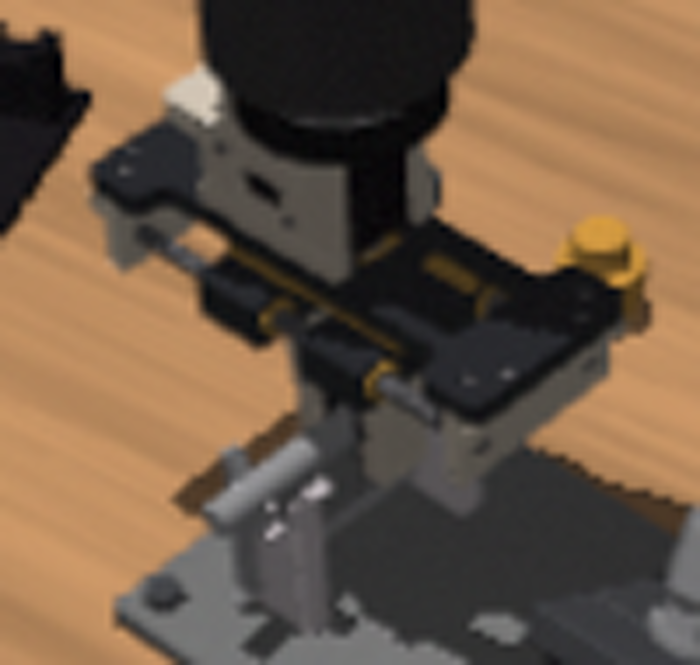

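Rod is level between the nose (left, 235,465) and the fixed prong (right, 318,490). I'll push it down slowly: 28 mm remain.

Emit:
jog_arm(
  commands=[
    [0,0,-2,0],
    [0,0,-2,0],
    [0,0,-2,0],
    [0,0,-2,0],
    [0,0,-2,0],
    [0,0,-2,0],
    [0,0,-2,0],
    [0,0,0,0],
    [0,0,0,0],
    [0,0,0,0],
  ],
)

```text
clock: 32.87
tool_pos: [0.5493, -0.0647, 0.0504]
orientation: [180.0, 0.1, 173.3]
force: [3.7, 2.7, 1.5]
opening: 0.0131
```

```bash
python3 - <<'E'
from h import *
o=get_obs();print(o["tool_pos"],o["orientation"],o["force"],o["moment"],o["opening"])
E
```

```text
[ 0.54925713 -0.06469046  0.05042994] [1.79977028e+02 8.33815557e-02 1.73318302e+02] [3.72880121 2.74331633 1.53587558] [ 1.17369474 -1.22019867  0.03542098] 0.013106802592691154
```

Emit:
jog_arm(
  commands=[
    [0,0,-2,0],
    [0,0,-2,0],
    [0,0,-2,0],
    [0,0,-2,0],
    [0,0,-2,0],
    [0,0,-2,0],
    [0,0,-1,0],
    [0,0,-1,0],
    [0,0,0,0],
    [0,0,0,0],
  ],
)

```text
clock: 33.7
tool_pos: [0.5483, -0.0652, 0.0362]
orientation: [-180.0, -0.0, 173.3]
force: [0.8, -0.1, -2.4]
opening: 0.0127
```

```bash
python3 - <<'E'
from h import *
o=get_obs();print(o["tool_pos"],o["orientation"],o["force"],o["moment"],o["opening"])
s=snapshot("scene");save(s,"scene22.png",(205,150,305,245),7)
E
```

```text
[ 0.54825279 -0.06519877  0.03623137] [-1.79982516e+02 -1.79067282e-02  1.73295511e+02] [ 0.75641681 -0.10496565 -2.37757451] [-0.03686365  0.02390993  0.01146503] 0.012722999973999744
```

View pics/scene22.png

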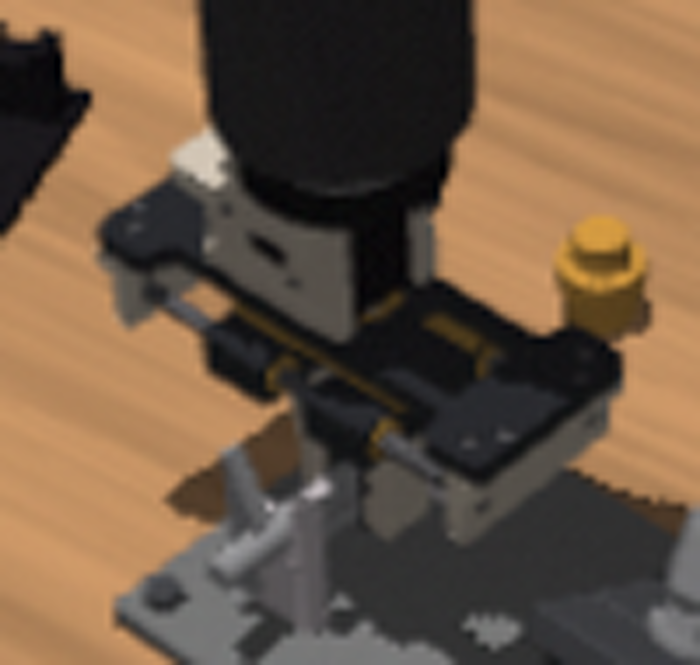

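Emit:
jog_arm(
  commands=[
    [0,0,-0.6,0],
    [0,0,0,0],
    [0,0,0,0],
    [0,0,0,0],
    [0,0,0,0],
    [0,0,0,0],
    [0,0,0,0],
    [0,0,0,0],
    [0,0,0,0],
    [0,0,0,0],
  ],
  fingers=36,
)

```text
clock: 34.58
tool_pos: [0.5484, -0.0649, 0.0357]
orientation: [180.0, 0.0, 173.3]
force: [-0.8, -0.9, -0.3]
opening: 0.0358
```

Emit:
jog_arm(
  commands=[
    [0,0,5,0],
    [0,0,10,0],
    [0,0,15,0],
    [0,0,20,0],
    [0,0,25,0],
    [0,0,25,0],
    [0,0,25,0],
    [0,0,25,0],
    [-10,-20,10,0],
    [-10,-38,0,0],
  ],
)

```text
clock: 35.42
tool_pos: [0.5305, -0.1215, 0.2002]
orientation: [179.9, 0.4, 173.5]
force: [1.2, -0.6, -0.6]
opening: 0.0358
```

Emit:
jog_arm(
  commands=[
    [-10,-38,0,0],
    [-10,-38,0,0],
    [-10,-38,0,0],
    [-10,-38,0,0],
    [-10,-38,0,0],
    [-10,-38,0,0],
    [-10,-38,0,0],
    [-10,-38,0,0],
    [0,0,0,0],
    [0,0,0,0],
  ],
)

```text
clock: 36.25
tool_pos: [0.4472, -0.4288, 0.1961]
orientation: [-180.0, -0.0, 173.1]
force: [-0.4, -0.5, 0.3]
opening: 0.036
```

```bash
python3 - <<'E'
from h import *
import pickle
o=get_obs();print(o["tool_pos"],o["force"],o["opening"])
S={n:snapshot(n) for n in("scene","top")}
pickle.dump(S,open("s3.pkl","wb"))
save(S["scene"],"scene30.png",(215,185,345,295),6);save(S["top"],"top30.png",(190,155,320,255),6)
save(S["scene"],"scene30f.png",k=1.4)
E
```

```text
[ 0.44718488 -0.42882109  0.19605777] [-0.37738286 -0.45722578  0.30742592] 0.03598491099361841
```

View pics/scene30.png

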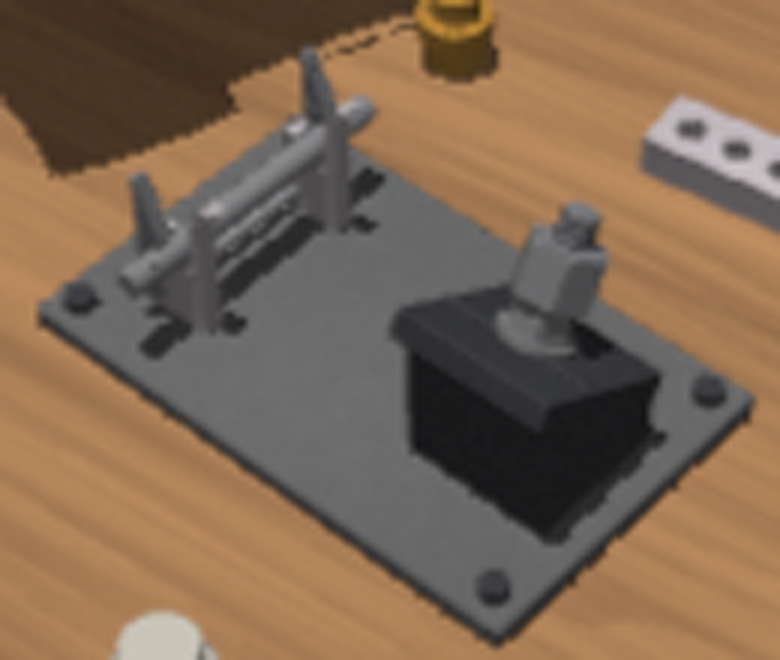

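View pics/top30.png

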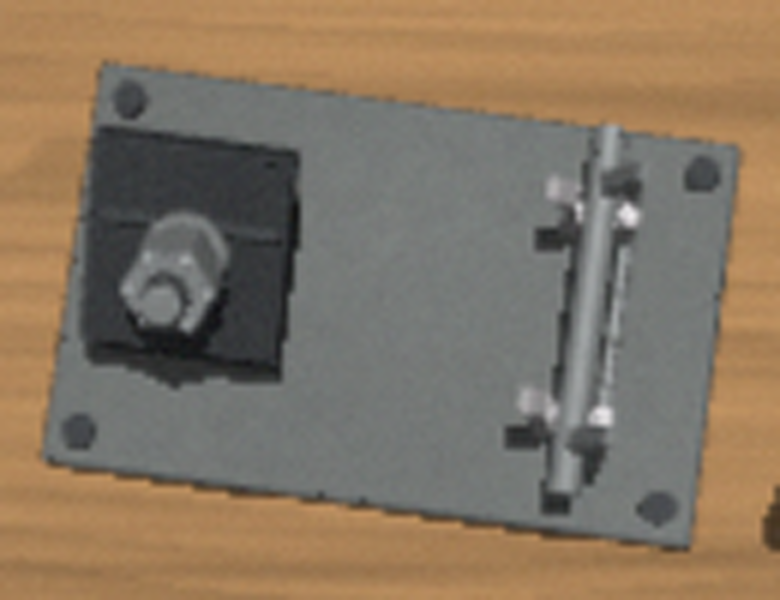

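View pics/scene30f.png

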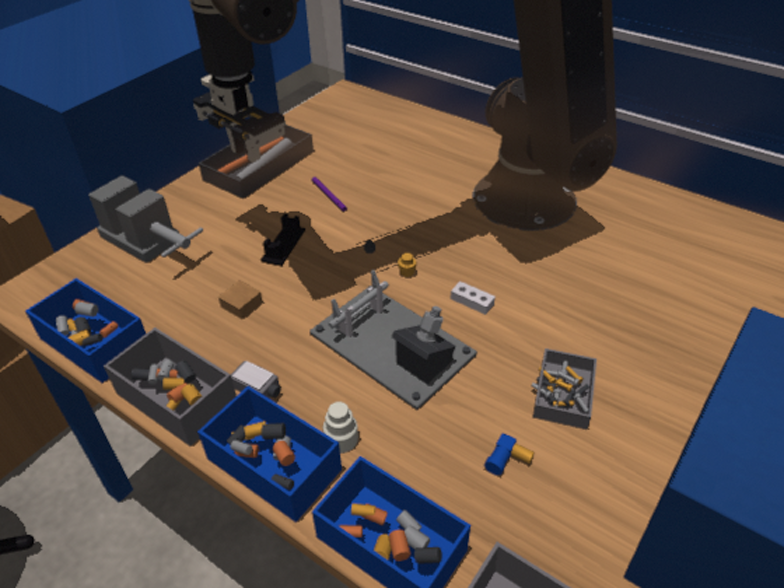

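```bash
python3 - <<'E'
from unit import *
s=pickle.load(open("s3.pkl","rb"))
inv=lambda w:R2.T@(np.array(w[:2])-U)
for q in [(608,128),(562,490)]: print(inv(onz(s["top"],un(q,(190,155),6),.058))*1e3)
print(close_job())
E
```

```text
[ 74.42559776 -79.43924789]
[-72.31904182 -80.34265795]
the job is handed in; nothing more can be done
None
```

The lock nut is run down and tightened, the setting rod is in the fork clip with the jaw closed over it, and the job is handed in. The tightening angle is worked out from torque and pictures; nothing measures it directly.

**Lock nut**
- I turned it clockwise with five regripped strokes, about 171° in all by the flat angles in the top view.
- It first felt stiff during the third stroke. In the last stroke the torque about the stud rose to about 0.8 N·m while the nut moved only about 5°, which I read as the end of its tightening range, about 40° past where the nuts meet.
- In the top view the nut also came down the stud about 3 mm, which agrees.
- The fourth and fifth strokes partly slipped on the flats. The pictures only give the angle to the nearest 60°, so the 171° total rests on the stated joint ranges.

**Setting rod**
- I took it from the black rest and pushed it straight down into the clip. The push force was a few newtons and dropped away once it passed the noses.
- The last pictures show it under both noses, with the noses back where they were at the start. It is about 1 mm off centre along x and within 1 mm across.
- I did not measure its seated height separately.

The gripper is open and clear, with no contact force, and the other parts look untouched in the last picture. The robot clock read about 36 s.

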